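# Swelling check: close the bench caliper on a sample bottle and lock it

## Robot

A 6-joint arm with a two-finger parallel gripper is mounted at the origin on the work surface. World frame = base frame: x ahead of the robot, y to its left, z up, the work surface at z = 0. Lengths are in mm, angles in rad, forces in N, time in s.
With the tool pointing down it reaches from about 375 to 975 mm from the base axis. Payload 3.8 kg.
Tool frame: the origin (TCP) lies at the very end of the fingers, on their centre line; the grasp point (between the pads) lies 19 mm behind it; z points along the fingers, y is the direction in which the jaws open and shut (so a half turn about z gives the same grasp; the last joint's range is limited). The gripper opens to 85 mm and grips with 20 to 120 N. Pads are 22 mm wide; open, the fingers measure 114 mm over their backs; the gripper's body (76 mm by 85 mm) begins 54 mm behind the grasp point. The pads swing forward as they close: fully open they stand 13 mm farther back than shut.
Start: joints at [1.212, 0.264, 1.604, -0, 1.274, -0.037], TCP at [213.483, 640.346, 231.28] pointing down, gripper open.
Joint ranges: [-2.63, 2.63], [-0.94, 2.18], [0.31, 2.57], [-1.31, 4.45], [0, 2.66], [-2.55, 2.55]. Speed limits (rad/s): [2.57, 2.57, 3.14, 3.14, 3.14, 3.14].

## Interface

Orientations are given as a unit quaternion [x, y, z, w].
In Python, from bench import manip gives the robot as it stands. The module is installed in compiled form; this text tells all that it offers.
- The arm moves only by the tool arm_command, never from a script. Its argument "motion" is a list of rows, each an object with "slide": the shift along the world's x, y, z in m, a list of three; "twist": the turn about the world's z in rad; "jaw": the closure in counts, from 0 (fully open) to 255 (shut). A call has 1 to 20 rows; each row shifts and turns the commanded pose from where the row before left it; what a row does not reach is not made up. A row lasts 1/12 s, in which the tool goes at most 41.7 mm and 7.16 degrees, less where a joint would pass 70% of its speed; a pose out of reach is approached as far as the arm can. A call with a gripper value outside its range is refused whole. The fingers move at their own pace and stop on an object; "squeeze" is the grip in N (left out, the last holds). Time passes only in rows, so rows that do not move let the fingers close. It gives the time, the measured TCP pose, the force and the opening at its end, in the units of the state.
- manip.get_state(): the state, without advancing time (a new reading comes with each control period).
- manip.get_image(name): name is "scene" or "top" or "wrist"; returns the picture (420x560x3 uint8, red, green, blue); there is no depth.
- manip.camera_model(name): a dict with "fov_y" (degrees; the focal length in pixels is half the picture's height over the tangent of half this angle, whatever the lens; pixels are square), "cx", "cy" (the principal point, pixels), "rvec" (rotation vector, rad) and "tvec" (3), from world to camera coordinates, as OpenCV has them; the wrist camera has in their place "mount" (4x4, takes a point from camera to tool coordinates, whose origin is the TCP and whose axes are the flange's). Camera axes: x right, y down, z forward; pixel columns grow to the right and rows downward; lengths in mm; the calibration is good to about 2 mm. A picture is of the moment at which its call begins: read the wrist's pose just before it. camera_model takes no time and is no camera call.
- manip.job_done(): hands the job in, once; it reports no verdict.
The state is a dict: "t": time; "joint_positions": joint angles; "dq": joint speeds; "tau": joint torques, N m; "tcp_pos": TCP position; "eef_rot": TCP orientation; "contact_force": force on the tool from outside, world axes, zero at the start; "moment": the same for the moment, N m; "opening": opening from 0.0 (shut) to 1.0 (fully open).
Only numpy, scipy, OpenCV 4.12 (cv2) and the standard library are available. Lean on these libraries where they do the work, as an engineer would, in place of code of your own. Each camera call takes 0.05 s, during which the arm holds its last target.

## Task

Check the flat oblong sample bottle for swelling on the bench caliper: open the sliding jaw if need be, and stand the bottle upright on the base plate between the jaws, its broad flat sides facing them and about midway along their length. Push the sliding jaw gently shut by its spring thumb button until both jaws bear squarely on the bottle, and only then swing the lock lever in line with the beam, pointing away from the bottle. Leave the bottle clamped there, and do not drop it, squeeze it hard or shift the other things on the bench.

Things in the scene. Friction and masses are not known exactly. Their poses are not given: they have to be found in the camera images.
- caliper: Bench caliper, fixed. Base plate 190 mm (x -100 to +90) by 340 mm (y -170 to +170), 12 mm thick; origin on the bench at the plate's underside. Steel beam along y at x = +50 mm, 12 mm thick, 23 to 49 mm above the bench, end blocks at y = +/-158 mm (54 mm high). Both jaws stick out from the beam towards -x, faces square to y; the jaw opens towards +y
- between_jaws (a point): Point on top of the base plate (12 mm above the bench), under the fixed jaw's measuring face, midway along the jaws. Axes as caliper: +y goes from the fixed to the sliding jaw, so a bottle lying with a broad side against the fixed jaw, midway, has its origin at x = 0, y = +28 mm here
- fixed_face (a point): Centre of the fixed jaw's measuring face, 34 mm above the bench; the face looks towards caliper +y. The jaw is a steel bar 14 mm thick, at caliper x -75 to +30 mm, 16 to 52 mm above the bench. On the beam behind it a head, 40 mm long (y), 58 mm high, caliper x +25 to +75 mm
- sliding_face (a point): Centre of the sliding jaw's measuring face (looks towards caliper -y), 34 mm above the bench; the jaw is a mirror image of the fixed one: bar 14 mm thick, caliper x -75 to +30 mm, 16 to 52 mm above the bench. It rides on a grey carriage round the beam (caliper x +22 to +78 mm, from the face 60 mm towards +y, 58 mm high) with readout, thumb button and lock lever
- jaw_slide (a joint): Gap between the two jaw faces in m: 0 shut, up to 0.14 open. The slide has about 4 N of friction and stays where it is left
- button_face (a point): Centre of the outer face of the black thumb button on the sliding jaw's outer side, at caliper x -10 mm, 50 mm from the jaw's face (26 mm wide, 20 to 48 mm above the bench). Pressed towards caliper -y it pushes the jaw shut through a spring: sinks 1 mm per 1.5 N, at most 8 mm, and pops back. The jaw slides at about 4 N; 8 to 11 N gives a good measuring contact
- lock_lever (a joint): Lock lever angle in rad: 0 = in line with the beam, pointing to the caliper's +y, away from the bottle (locked); +1.57 = pointing to the caliper's +x, square to the beam (free). Turns in the horizontal plane from -0.6 to 2.2 with light friction (1 N at the grip), passes 0 without a stop, stays where it is left
- lever_hinge (a point): Point on the vertical pivot axis of the lock lever, on top of the carriage, at the height of the lever's grip, 79 mm above the bench
- lever_grip (a point): Point on the axis of the lever's round black grip, 60 mm from the pivot, 80 mm above the bench. The grip is 15 mm thick and reaches from 30 to 79 mm from the pivot; the carriage top lies 58 mm, the beam top 49 mm above the bench
- flat_bottle: The sample: white plastic bottle, oblong body 56 mm (its x) by 80 mm (its y), 90 mm high, neck 36 mm wide, round blue screw cap 42 mm in diameter from 100 to 130 mm above its base. About 0.25 kg. Origin: centre of its underside, z up. Starts upright in any of the three bottles' places, any yaw
- square_bottle: Bystander: white bottle with the same cap and height, body 66 by 66 mm. Origin: centre of its underside
- round_bottle: Bystander: white bottle with the same cap and height, round body 72 mm in diameter. Origin: centre of its underside
- dishes_tall: Bystander: stack of six petri dishes, 90 mm in diameter, 87 mm high, behind the caliper. Origin: centre of its underside
- dishes_low: Bystander: stack of three petri dishes, 90 mm in diameter, 44 mm high. Origin: centre of its underside
- beaker: Bystander: open glass beaker, 72 mm in diameter, 95 mm high. Origin: centre of its underside
- sample_tin: Bystander: aluminium sample tin, 64 mm in diameter, 58 mm high. Origin: centre of its underside
- amber_jar: Bystander: amber jar, 60 mm in diameter, 85 mm high, left standing on the front corner of the base plate beyond the sliding jaw (about caliper x -67, y +130 mm). Origin: centre of its underside
- tube_rack: Bystander: rack of test tubes, 60 (x) by 160 (y) mm, 112 mm high, behind the caliper. Origin: centre of its underside
Not all that is in view belongs to the job. What is shaped like the flat_bottle but green or red is not meant.

How it is judged:
By the outcome, as a careful person would: the job done as asked, in the order asked, and still so for the second after the job is handed in, with the robot touching nothing.
It also fails if it takes over 72 s, if anything falls off the work surface, if the arm or the gripper's body presses on something with over 40 N, if the wrist force passes 120 N, or if a joint passes its speed limit or range.

## Working session

There is one attempt and no reset: what is moved stays moved. The work goes in short steps, Python scripts to look and compute and a tool call to move; the robot and the scene stay as the last step left them, time stands still between calls to the robot, and variables do not carry over. Pictures are saved under pics/ and viewed, and the job is handed in when it is done.

Besides the shell and the picture viewer there is one more tool, called after "Emit:" in YAML: its name, and indented under it one key for each argument. arm_command: Moves the arm, as the interface text tells. Its arguments: {"type":"object","properties":{"motion":{"type":"array","items":{"type":"object","properties":{"slide":{"type":"array","items":{"type":"number"}},"twist":{"type":"number"},"jaw":{"type":"number"}}}},"squeeze":{"type":"number"}},"required":["motion"]}

```bash
mkdir -p pics
cat > h.py <<'E'
import numpy as np, cv2
from bench import manip
def snap(n,f):
    im=manip.get_image(n); cv2.imwrite('pics/'+f,im[:,:,::-1]); return im
E
python3 - <<'E'
from h import *
s=manip.get_state(); print({k:np.round(v,3) for k,v in s.items()})
for n in ('scene','top','wrist'):
    snap(n,n+'0.png'); print(n,manip.camera_model(n))
E
```

```text
{'t': np.float64(0.0), 'joint_positions': array([ 1.212,  0.265,  1.605,  0.   ,  1.274, -0.037]), 'dq': array([ 0.   ,  0.001, -0.001, -0.001, -0.001,  0.   ]), 'tau': array([-2.0000e-03, -5.1510e+01, -3.6731e+01, -0.0000e+00,  1.3000e-02,
        0.0000e+00]), 'tcp_pos': array([213.22 , 639.662, 229.941]), 'eef_rot': array([ 0.16 ,  0.987, -0.001, -0.   ]), 'contact_force': array([ 0.514, -0.168,  0.937]), 'moment': array([ 0.008, -0.024, -0.006]), 'opening': np.float64(0.999)}
scene {'fov_y': 43.11313507050895, 'cx': 281.0599226021705, 'cy': 214.70173004033867, 'rvec': array([ 2.02393286,  0.73874014, -0.38413416]), 'tvec': array([-369.63301077, -117.36842926, 1933.41072854])}
top {'fov_y': 54.01539072243405, 'cx': 277.4139877762085, 'cy': 205.20342409166676, 'rvec': array([ 2.13120244, -2.15029147,  0.1434732 ]), 'tvec': array([  -1.9787389 ,  484.02147312, 1190.84962058])}
wrist {'fov_y': 61.14290113603918, 'cx': 282.07577948537386, 'cy': 209.80286620722873, 'mount': array([[ 6.81493098e-04, -9.49415664e-01, -3.14021390e-01,
         8.05519737e+01],
       [ 9.99999748e-01,  5.84423579e-04,  4.03259238e-04,
        -7.71413302e-01],
       [-1.99339133e-04, -3.14021585e-01,  9.49415823e-01,
        -1.42819804e+02],
       [ 0.00000000e+00,  0.00000000e+00,  0.00000000e+00,
         1.00000000e+00]])}
```

View pics/scene0.png

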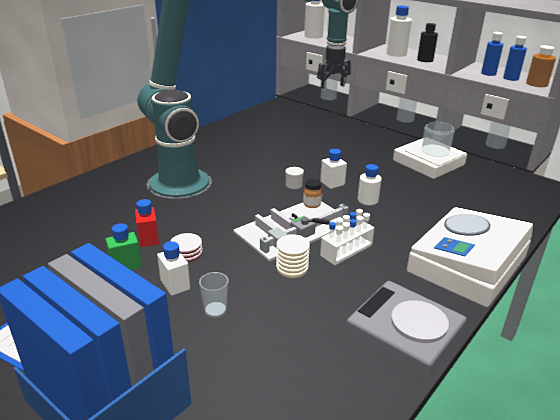

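View pics/top0.png

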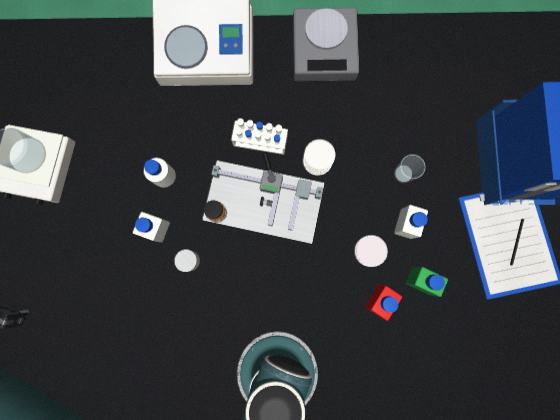

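View pics/wrist0.png

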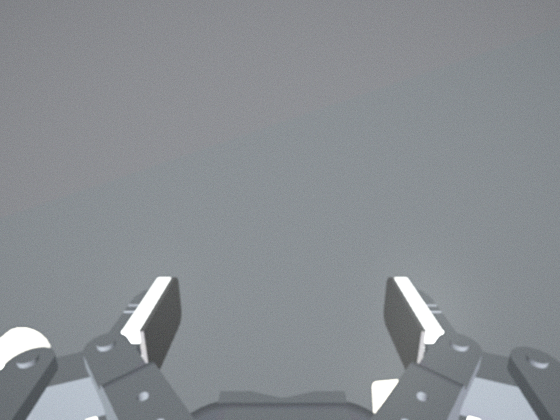

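Run:
```python
import cv2
t=cv2.imread('pics/top0.png')
a=cv2.resize(t[115:265,195:335],None,fx=5,fy=5,interpolation=cv2.INTER_CUBIC)
cv2.imwrite('pics/c1.png',a[:600])
b=cv2.resize(t[150:250,125:185],None,fx=5,fy=5,interpolation=cv2.INTER_CUBIC)
c=cv2.resize(t[180:280,375:435],None,fx=5,fy=5,interpolation=cv2.INTER_CUBIC)
cv2.imwrite('pics/c2.png',cv2.hconcat([b,c]))
s=cv2.imread('pics/scene0.png')
cv2.imwrite('pics/c3.png',cv2.resize(s[140:280,230:390],None,fx=4.2,fy=4.2,interpolation=cv2.INTER_CUBIC))
```

```text
(no output)
```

View pics/c1.png

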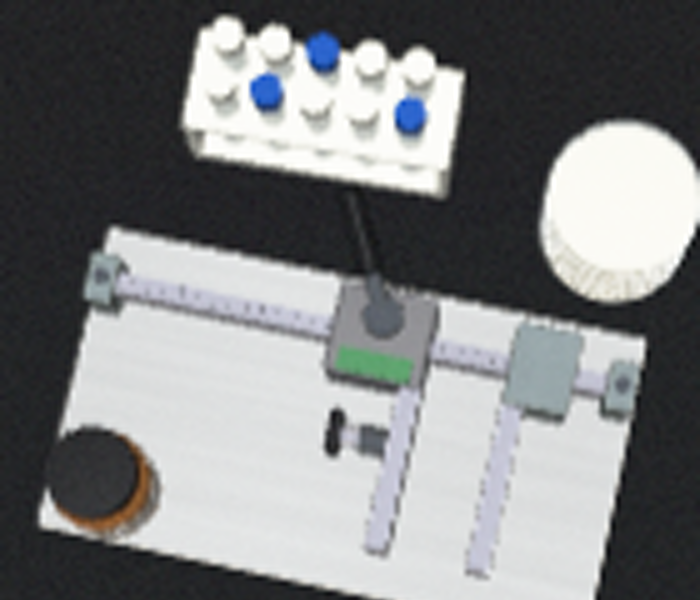

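View pics/c2.png

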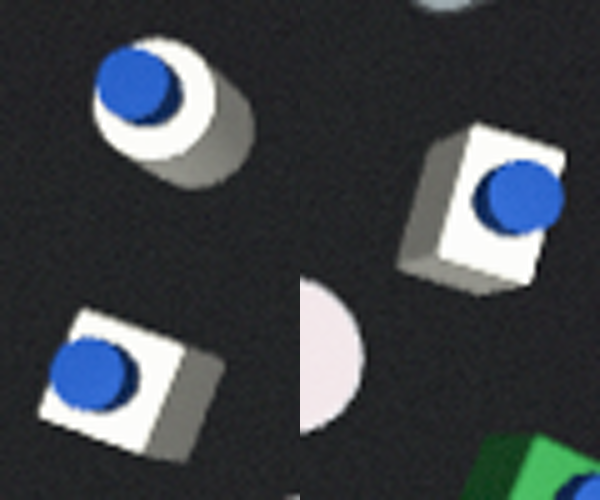

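View pics/c3.png

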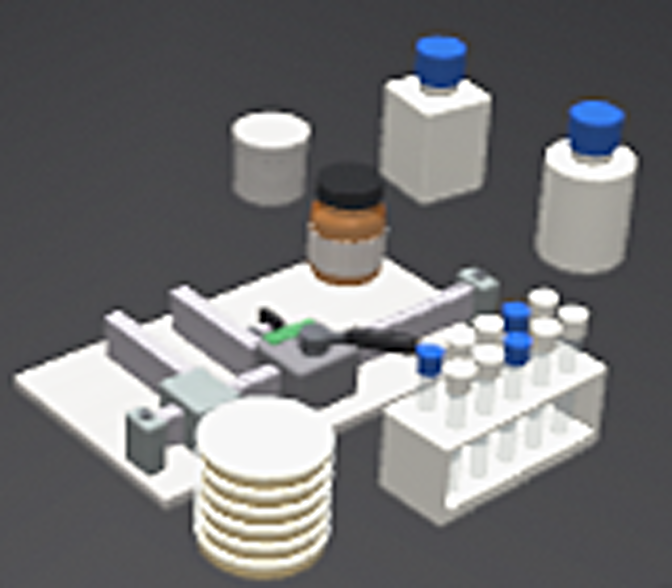

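```bash
cat >> h.py <<'E'
from scipy.optimize import least_squares
def cam(n):
    c=manip.camera_model(n); f=210/np.tan(np.radians(c['fov_y']/2))
    K=np.array([[f,0,c['cx']],[0,f,c['cy']],[0,0,1.]])
    if n=='wrist':
        s=manip.get_state(); from scipy.spatial.transform import Rotation as R
        T=np.eye(4);T[:3,:3]=R.from_quat(s['eef_rot']).as_matrix();T[:3,3]=s['tcp_pos']
        W=np.linalg.inv(T@c['mount']); return K,W[:3,:3],W[:3,3]
    return K,cv2.Rodrigues(c['rvec'])[0],c['tvec']
def proj(C,P):
    q=np.atleast_2d(P)@C[1].T+C[2]; q=q@C[0].T; return q[:,:2]/q[:,2:]
def back(C,uv,z):
    d=(np.linalg.inv(C[0])@np.array([uv[0],uv[1],1.])); o=-C[1].T@C[2]; d=C[1].T@d
    return o+d*(z-o[2])/d[2]
def rot(p,L):
    L=np.atleast_2d(np.array(L,float)); c,s=np.cos(p[2]),np.sin(p[2])
    return np.c_[p[0]+c*L[:,0]-s*L[:,1],p[1]+s*L[:,0]+c*L[:,1],L[:,2]]
def fit(C,L,uv,p0):
    r=least_squares(lambda p:(proj(C,rot(p,L))-uv).ravel(),p0,x_scale=[10,10,.1]); return r.x,r.fun.reshape(-1,2)
E
python3 - <<'E'
from h import *
C=cam('top')
f1=lambda a,o:(np.array(a)+.5)/5-.5+np.array(o)
uv=f1([(110,228),(645,338),(38,525)],(195,115)); 
L=[(90,170,12),(90,-170,12),(-100,170,12)]
p,r=fit(C,L,uv,[600,0,0]);print('cal',p,r)
def loc(a,z,p=p):
    w=back(C,f1(a,(195,115)),z); d=w[:2]-p[:2]; c,s=np.cos(p[2]),np.sin(p[2]); return np.round([c*d[0]+s*d[1],-s*d[0]+c*d[1]],1), np.round(w,1)
for n,a,z in [('slidtipR',(391,554),52),('slidtipL',(365,550),52),('fixtipL',(465,570),52),('fixtipR',(488,576),52),('slid base R',(418,390),52),('fix L base',(503,405),52),('carr BL',(326,378),58),('carr TR',(438,292),58),('button',(330,432),34),('pivot',(383,315),79),('levtip',(350,193),80),('jar',(93,472),85)]: print(n,*loc(a,z))
uv=f1([(475-300,123),(567-300,150),(533-300,285),(437-300,255)],(375,180))
for q in uv: print(back(C,q,90))
L=[(28,40,90),(28,-40,90),(-28,-40,90),(-28,40,90)]
# image up=+x, left=+y ; short sides (56) top edge
for yaw in (1.3,):
  p,r=fit(C,L,np.roll(uv,-1,0)*1.0,[500,-350,yaw]);print(p,r)
  p,r=fit(C,L,uv,[500,-350,yaw]);print(p,r)
  p,r=fit(C,L,np.roll(uv,1,0)*1.0,[500,-350,yaw]);print(p,r)
E
```

```text
cal [ 5.05858629e+02  3.53301056e+01 -2.17541596e-01] [[-0.42016229 -0.24694906]
 [ 0.80210772 -0.03128927]
 [-0.38601257  0.23491615]]
slidtipR [-75.7 -45.3] [422.2   7.4  52. ]
slidtipL [-76.5 -30. ] [424.7  22.6  52. ]
fixtipL [-75.9 -89.4] [412.4 -35.6  52. ]
fixtipR [ -76.6 -103.2] [408.8 -48.9  52. ]
slid base R [ 22.5 -40.5] [519.   -9.1  52. ]
fix L base [ 24.  -91.4] [509.6 -59.1  52. ]
carr BL [17.3 13.6] [525.7  44.8  58. ]
carr TR [ 81.3 -40.2] [576.6 -21.4  58. ]
button [-10.2   6.4] [497.3  43.8  34. ]
pivot [ 56.8 -12.8] [558.6  10.6  79. ]
levtip [123.8  21.3] [631.3  29.4  80. ]
jar [-67.9 129.7] [467.5 176.6  85. ]
[ 475.16844692 -381.16810667   90.        ]
[ 459.24832774 -432.09815414   90.        ]
[ 383.23701537 -408.52776124   90.        ]
[ 400.53049461 -355.86321414   90.        ]
[ 429.55763962 -394.41244564    4.39983892] [[ 0.4519952   0.07931643]
 [ 0.08938243  0.12480816]
 [-0.13291079  0.15262943]
 [-0.4100658  -0.36679961]]
[ 4.29469165e+02 -3.94312415e+02 -2.98713049e-01] [[-5.83564901  2.56372749]
 [ 3.41182855  5.17019726]
 [ 5.49171925 -2.80097006]
 [-3.11925075 -4.92922616]]
[ 429.55763963 -394.41244565    1.25824627] [[-0.13291075  0.15262947]
 [-0.41006585 -0.3667996 ]
 [ 0.45199517  0.07931638]
 [ 0.08938248  0.12480813]]
```

```bash
cat >> h.py <<'E'
CAL=np.array([505.86,35.33,-0.21754])
def w(x,y,z=0): return np.round(rot(CAL,[(x,y,z)])[0],1)
def c(P):
    d=np.array(P[:2])-CAL[:2]; a=CAL[2]; return np.round([np.cos(a)*d[0]+np.sin(a)*d[1],-np.sin(a)*d[0]+np.cos(a)*d[1]],1)
E
python3 - <<'E'
from h import *
s=manip.get_state();C=cam('top')
print(s['tcp_pos'], w(-22,-67),w(-22,-67)-s['tcp_pos'])
f1=lambda a,o:(np.array(a)+.5)/5-.5+np.array(o)
for a in [(184,128),(455,168),(465,72),(205,25)]: print('rack top',c(back(C,f1(a,(195,115)),80)))
for a in [(200,157),(440,195)]: print('rack bot',c(back(C,f1(a,(195,115)),0)))
print('dishes',c(back(C,f1((628,192),(195,115)),87)))
# lever fit by scene camera
S=cam('scene'); f2=lambda a:(np.array(a)+.5)/4.2-.5+np.array((230,140))
for n,a,z in [('pivot',(316,335),79),('tip',(415,345),80),('slid tip top',(185,290),52),('fix tip top',(115,318),52)]: print(n,c(back(S,f2(a),z)))
E
```

```text
[213.28764923 639.82247695 230.22062636] [469.9 -25.3   0. ] [ 256.61235077 -665.12247695 -230.22062636]
rack top [142.2 125.1]
rack top [151.  -35.6]
rack top [209.3 -29.4]
rack top [206.2 127.1]
rack bot [148.2 126.3]
rack bot [155.  -25.9]
dishes [ 155.5 -137.1]
pivot [ 68.4 -19.7]
tip [121.2  27.3]
slid tip top [-70.7 -30.5]
fix tip top [-69.7 -96.5]
```

Emit:
arm_command:
  motion:
    - {"slide": [0.0128,-0.0333,0],"twist": -0.0734,"jaw": 255}
    - {"slide": [0.0128,-0.0333,0],"twist": -0.0734,"jaw": 255}
    - {"slide": [0.0128,-0.0333,0],"twist": -0.0734,"jaw": 255}
    - {"slide": [0.0128,-0.0333,0],"twist": -0.0734,"jaw": 255}
    - {"slide": [0.0128,-0.0333,0],"twist": -0.0734,"jaw": 255}
    - {"slide": [0.0128,-0.0333,0],"twist": -0.0734,"jaw": 255}
    - {"slide": [0.0128,-0.0333,0],"twist": -0.0734,"jaw": 255}
    - {"slide": [0.0128,-0.0333,0],"twist": -0.0734,"jaw": 255}
    - {"slide": [0.0128,-0.0333,0],"twist": -0.0734,"jaw": 255}
    - {"slide": [0.0128,-0.0333,0],"twist": -0.0734,"jaw": 255}
    - {"slide": [0.0128,-0.0333,0],"twist": -0.0734,"jaw": 255}
    - {"slide": [0.0128,-0.0333,0],"twist": -0.0734,"jaw": 255}
    - {"slide": [0.0128,-0.0333,0],"twist": -0.0734,"jaw": 255}
    - {"slide": [0.0128,-0.0333,0],"twist": -0.0734,"jaw": 255}
    - {"slide": [0.0128,-0.0333,0],"twist": -0.0734,"jaw": 255}
    - {"slide": [0.0128,-0.0333,0],"twist": -0.0734,"jaw": 255}
    - {"slide": [0.0128,-0.0333,0],"twist": -0.0734,"jaw": 255}
    - {"slide": [0.0128,-0.0333,0],"twist": -0.0734,"jaw": 255}
    - {"slide": [0.0128,-0.0333,0],"twist": -0.0734,"jaw": 255}
    - {"slide": [0.0128,-0.0333,0],"twist": -0.0734,"jaw": 255}

```text
t: 1.82
tcp_pos: [469.5, -27.5, 231.2]
eef_rot: [0.781, 0.624, 0.0, -0.0]
contact_force: [0.9, -0.2, 0.1]
opening: 0.001
```

Emit:
arm_command:
  motion:
    - {"slide": [0,0,0]}
    - {"slide": [0,0,0]}

```text
schema error: expected keys slide, twist, jaw
```

```bash
cat >> h.py <<'E'
def yaw(s): # world angle of tool x
    from scipy.spatial.transform import Rotation as R
    m=R.from_quat(s['eef_rot']).as_matrix(); return np.arctan2(m[1,0],m[0,0])
def st():
    s=manip.get_state(); print('t',round(float(s['t']),2),'tcp',np.round(s['tcp_pos'],1),'cal',c(s['tcp_pos']),'yawx-cal y',round(float(yaw(s)-CAL[2]-np.pi/2),4),'F',np.round(s['contact_force'],1),'open',round(float(s['opening']),3)); return s
E
python3 - <<'E'
from h import *
s=st(); snap('wrist','w1.png')
E
```

```text
t 1.82 tcp [469.5 -27.5 231.2] cal [-21.9 -69.2] yawx-cal y -0.0054 F [ 0.9 -0.2  0.1] open 0.001
```

View pics/w1.png

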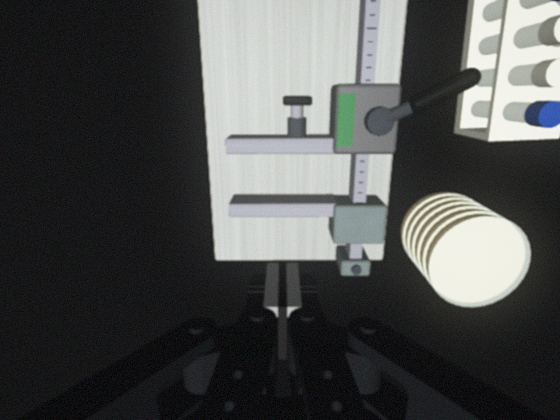

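Run:
```python
import cv2
t=cv2.imread('pics/w1.png')
cv2.imwrite('pics/c4.png',cv2.resize(t[60:280,200:400],None,fx=2.7,fy=2.7,interpolation=cv2.INTER_CUBIC))
```

```text
(no output)
```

View pics/c4.png

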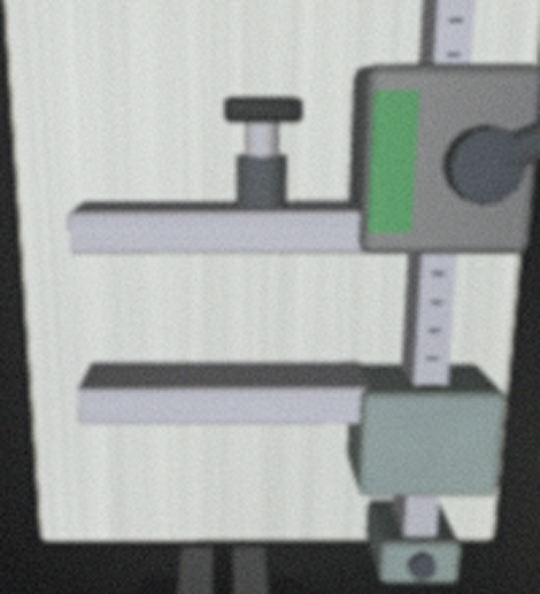

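Run:
```python
from h import *
C=cam('wrist')
f=lambda a:(np.array(a)+.5)/2.7-.5+np.array((200,60))
for n,a,z in [('BL plate',(41,542),12),('BR plate',(496,542),12),('slid inner tip',(71,252),52),('slid inner base',(355,250),52),('slid outer tip',(71,213),52),('fix face tip top',(80,388),52),('fix face base',(358,386),52),('fix back tip',(80,423),52),('fix face bottom',(92,363),16),('button L',(224,98),48),('pivot',(488,163),79),('carr BR',(527,250),58),('head TR',(505,394),58),('head BL',(362,494),58)]:
    P=back(C,f(a),z); print(n,c(P))
P=[back(C,p,80) for p in ((476,75),(380,121))]; print('levtip,pivot',[c(q) for q in P])
```

```text
BL plate [ -94.4 -174.1]
BR plate [  95.7 -176.4]
slid inner tip [-68.3 -46.5]
slid inner base [ 27.  -46.9]
slid outer tip [-67.5 -33.6]
fix face tip top [-68.  -94.4]
fix face base [ 29.7 -94.8]
fix back tip [ -68.8 -107.4]
fix face bottom [-68.4 -95.6]
button L [-16.5   2.1]
pivot [ 62.1 -16.8]
carr BR [ 82.9 -46.6]
head TR [ 79.8 -96.4]
head BL [  31.6 -133.5]
levtip,pivot [array([133.4,  16.4]), array([ 61.6, -17.5])]
```

Run:
```python
from h import *
C=cam('wrist'); s=manip.get_state()
print(proj(C,s['tcp_pos']), proj(C,s['tcp_pos']+np.array([0,0,19])))
print(proj(cam('top'),s['tcp_pos']),proj(cam('scene'),s['tcp_pos']))
for n in('top','scene'):
    im=snap(n,n+'1.png'); u,v=proj(cam(n),s['tcp_pos'])[0]; x,y=int(u)-40,int(v)-45
    cv2.imwrite('pics/c5%s.png'%n,cv2.resize(im[y:y+90,x:x+80,::-1],None,fx=5,fy=5,interpolation=cv2.INTER_CUBIC)); print(n,x,y)
a=cv2.hconcat([cv2.imread('pics/c5top.png'),cv2.imread('pics/c5scene.png')]); cv2.imwrite('pics/c5.png',a)
```

```text
[[281.91423749 278.4296244 ]] [[282.06821785 302.15362382]]
[[287.13855659 198.55501486]] [[273.38914722 167.95413422]]
top 247 153
scene 233 122
```

View pics/c5.png

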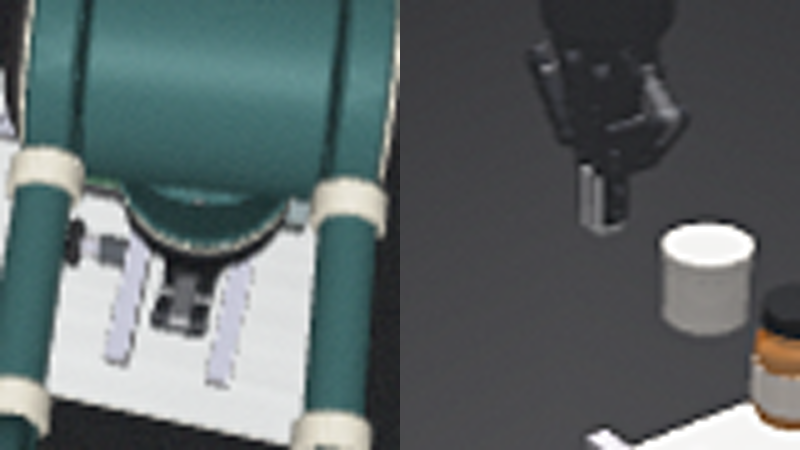

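Run:
```python
from h import *
S=cam('scene'); f2=lambda a:(np.array(a)+.5)/4.2-.5+np.array((230,140))
for n,a,z in [('(-100,-170)',(15,378),12),('(90,-170)',(168,496),12),('fix face tip top (-75,-90)',(128,313),52),('fix back tip',(106,318),52),('slid back tip',(190,287),52),('slid face tip',(170,292),52)]: print(n,c(back(S,f2(a),z)))
```

```text
(-100,-170) [ -97.5 -168.2]
(90,-170) [  86.9 -164.9]
fix face tip top (-75,-90) [-69.7 -84.6]
fix back tip [ -73.7 -101.9]
slid back tip [-71.9 -24.8]
slid face tip [-75.1 -41.4]
```

Emit:
arm_command:
  motion:
    - {"slide": [0,0,-0.03],"twist": 0,"jaw": 255}
    - {"slide": [0,0,-0.03],"twist": 0,"jaw": 255}
    - {"slide": [0,0,-0.03],"twist": 0,"jaw": 255}
    - {"slide": [0,0,-0.03],"twist": 0,"jaw": 255}
    - {"slide": [0,0,-0.03],"twist": 0,"jaw": 255}
    - {"slide": [0,0,0],"twist": 0,"jaw": 255}

```text
t: 2.47
tcp_pos: [463.3, -23.7, 75.3]
eef_rot: [0.779, 0.626, -0.004, -0.005]
contact_force: [-1.8, 0.0, -0.4]
opening: -0.003
```

Run:
```python
from h import *
s=st(); snap('wrist','w2.png')
```

```text
t 2.47 tcp [463.3 -23.7  75.3] cal [-28.8 -66.8] yawx-cal y 0.0007 F [-1.8  0.  -0.4] open -0.003
```

View pics/w2.png

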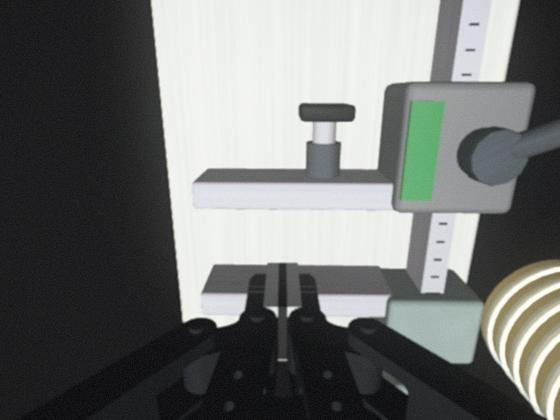

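Emit:
arm_command:
  motion:
    - {"slide": [0,0,0],"twist": 0,"jaw": 255}
    - {"slide": [0,0,0],"twist": 0,"jaw": 255}
    - {"slide": [0,0,0],"twist": 0,"jaw": 255}

```text
t: 2.77
tcp_pos: [471.5, -25.5, 83.8]
eef_rot: [0.78, 0.626, 0.002, 0.002]
contact_force: [-0.2, -0.9, -0.6]
opening: 0.001
```

Run:
```python
from h import *
s=st(); snap('wrist','w2.png')
C=cam('wrist')
for n,a,z in [('slid inner tip',(195,208),52),('slid inner base',(390,210),52),('fix face tip',(205,293),52),('fix face base',(385,294),52),('button L',(300,105),48),('button R',(355,105),48)]: print(n,c(back(C,a,z)),proj(C,s['tcp_pos']))
```

```text
t 2.77 tcp [471.5 -25.5  83.8] cal [-20.4 -66.8] yawx-cal y -0.0008 F [-0.2 -0.9 -0.6] open 0.001
slid inner tip [-65.1 -43.6] [[282.14147818 278.3597321 ]]
slid inner base [ 35.6 -44.9] [[282.14147818 278.3597321 ]]
fix face tip [-63.4 -93.6] [[282.14147818 278.3597321 ]]
fix face base [ 37.5 -94.6] [[282.14147818 278.3597321 ]]
button L [-11.6   7.1] [[282.14147818 278.3597321 ]]
button R [15.   7.1] [[282.14147818 278.3597321 ]]
```

View pics/w2.png

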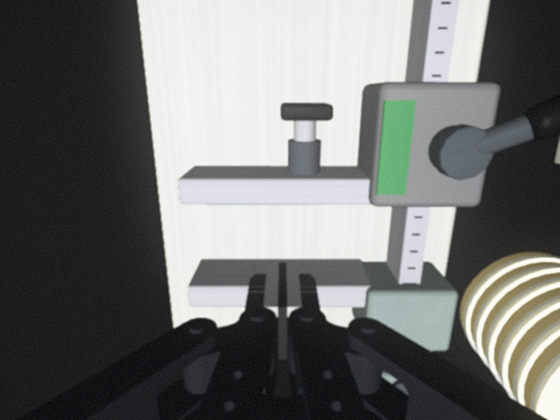

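Run:
```python
from h import *
C=cam('wrist')
for n,a,z in [('slid inner tip',(180,203),52),('slid inner base',(370,204),52),('fix face tip',(191,286),52),('fix face base',(367,288),52),('button L',(281,105),48),('button R',(333,105),48)]: print(n,c(back(C,a,z)))
```

```text
slid inner tip [-72.6 -40.9]
slid inner base [ 25.  -41.6]
fix face tip [-70.8 -89.2]
fix face base [ 27.1 -90.7]
button L [-20.7   7.1]
button R [4.3 7.1]
```

Emit:
arm_command:
  motion:
    - {"slide": [0,0.001,-0.007],"twist": 0,"jaw": 255}
    - {"slide": [0,0,-0.007],"twist": 0,"jaw": 255}
    - {"slide": [0,0,-0.007],"twist": 0,"jaw": 255}
    - {"slide": [0,0,-0.007],"twist": 0,"jaw": 255}
    - {"slide": [0,0,-0.007],"twist": 0,"jaw": 255}
    - {"slide": [0,0,-0.007],"twist": 0,"jaw": 255}
    - {"slide": [0,0,-0.006],"twist": 0,"jaw": 255}
    - {"slide": [0,0,-0.004],"twist": 0,"jaw": 255}
    - {"slide": [0,0,-0.003],"twist": 0,"jaw": 255}
    - {"slide": [0,0,-0.001],"twist": 0,"jaw": 255}

```text
t: 3.65
tcp_pos: [469.1, -24.6, 24.6]
eef_rot: [0.78, 0.626, -0.0, -0.0]
contact_force: [-0.5, 0.0, -0.2]
opening: 0.001
```

Run:
```python
from h import *
s=st(); snap('wrist','w3.png')
```

```text
t 3.65 tcp [469.1 -24.6  24.6] cal [-22.9 -66.5] yawx-cal y -0.0015 F [-0.5  0.  -0.2] open 0.001
```

View pics/w3.png

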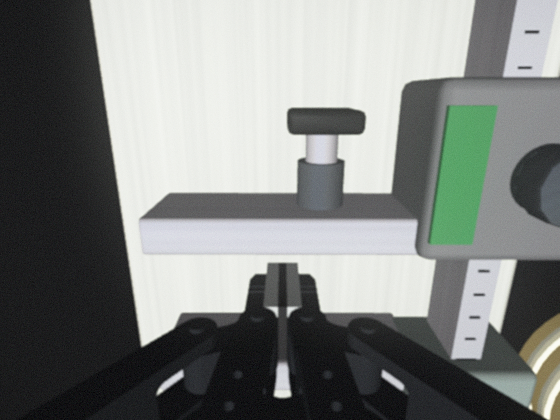

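Emit:
arm_command:
  motion:
    - {"slide": [0.0009,0.004,0],"twist": 0,"jaw": 255}
    - {"slide": [0.0009,0.004,0],"twist": 0,"jaw": 255}
    - {"slide": [0.0009,0.004,0],"twist": 0,"jaw": 255}
    - {"slide": [0.0009,0.004,0],"twist": 0,"jaw": 255}
    - {"slide": [0.0009,0.004,0],"twist": 0,"jaw": 255}
    - {"slide": [0.0009,0.004,0],"twist": 0,"jaw": 255}
    - {"slide": [0.0009,0.004,0],"twist": 0,"jaw": 255}
    - {"slide": [0.0009,0.004,0],"twist": 0,"jaw": 255}
    - {"slide": [0.0009,0.004,0],"twist": 0,"jaw": 255}
    - {"slide": [0.0009,0.004,0],"twist": 0,"jaw": 255}
    - {"slide": [0.0009,0.004,0],"twist": 0,"jaw": 255}
    - {"slide": [0.0009,0.004,0],"twist": 0,"jaw": 255}
    - {"slide": [0.0009,0.004,0],"twist": 0,"jaw": 255}
    - {"slide": [0.0009,0.004,0],"twist": 0,"jaw": 255}
    - {"slide": [0,0,0],"twist": 0,"jaw": 255}

```text
t: 4.95
tcp_pos: [482.2, 32.4, 25.2]
eef_rot: [0.78, 0.626, 0.0, -0.0]
contact_force: [-0.3, -0.2, -0.1]
opening: -0.001
```

Emit:
arm_command:
  motion:
    - {"slide": [-0.001,-0.004,0],"twist": 0,"jaw": 255}
    - {"slide": [-0.001,-0.004,0.002],"twist": 0,"jaw": 255}
    - {"slide": [0,0,0.01],"twist": 0,"jaw": 255}
    - {"slide": [0,0,0.02],"twist": 0,"jaw": 255}
    - {"slide": [0,0,0.025],"twist": 0,"jaw": 255}
    - {"slide": [0,0,0.02],"twist": 0,"jaw": 255}
    - {"slide": [0,0,0.01],"twist": 0,"jaw": 255}
    - {"slide": [0,0,0],"twist": 0,"jaw": 255}
    - {"slide": [0,0,0],"twist": 0,"jaw": 255}
    - {"slide": [0,0,0],"twist": 0,"jaw": 255}

```text
t: 5.78
tcp_pos: [479.0, 23.4, 111.1]
eef_rot: [0.78, 0.626, -0.001, -0.001]
contact_force: [-0.6, -0.7, -0.7]
opening: 0.002
```

Run:
```python
from h import *
s=st(); snap('wrist','w4.png')
```

```text
t 5.78 tcp [479.   23.4 111.1] cal [-23.7 -17.5] yawx-cal y -0.0016 F [-0.6 -0.7 -0.7] open 0.002
```

View pics/w4.png

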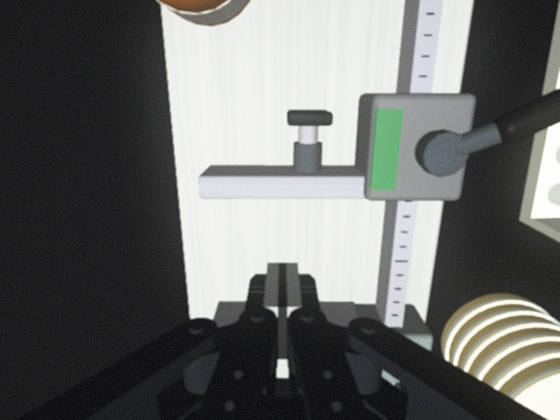

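Run:
```python
from h import *
C=cam('wrist')
for a in [(200,197),(367,199)]: print(c(back(C,a,52)))
for a in [(289,112),(332,112)]: print('b',c(back(C,a,48)))
for a in [(445,151)]: print('piv',c(back(C,a,79)))
```

```text
[-72.5   3.6]
[26.2  2.3]
b [-20.1  51.8]
b [ 3.9 51.8]
piv [55.9 34.9]
```

Emit:
arm_command:
  motion:
    - {"slide": [0,0,0.035],"twist": 0,"jaw": 255}
    - {"slide": [-0.003,-0.025,0.035],"twist": 0,"jaw": 255}
    - {"slide": [-0.003,-0.025,0.02],"twist": 0,"jaw": 0}
    - {"slide": [-0.003,-0.025,0],"twist": 0,"jaw": 0}
    - {"slide": [-0.003,-0.03,0],"twist": 0,"jaw": 0}
    - {"slide": [-0.003,-0.03,0],"twist": 0,"jaw": 0}
    - {"slide": [-0.003,-0.03,0],"twist": 0,"jaw": 0}
    - {"slide": [-0.003,-0.03,0],"twist": 0,"jaw": 0}
    - {"slide": [-0.003,-0.03,0],"twist": 0,"jaw": 0}
    - {"slide": [-0.003,-0.03,0],"twist": 0,"jaw": 0}
    - {"slide": [-0.003,-0.03,0],"twist": 0,"jaw": 0}
    - {"slide": [-0.003,-0.03,0],"twist": -0.02,"jaw": 0}
    - {"slide": [-0.003,-0.03,0],"twist": -0.025,"jaw": 0}
    - {"slide": [-0.003,-0.025,0],"twist": -0.025,"jaw": 0}
    - {"slide": [-0.003,-0.02,0],"twist": -0.025,"jaw": 0}
    - {"slide": [-0.003,-0.015,0],"twist": 0,"jaw": 0}
    - {"slide": [-0.003,-0.01,0],"twist": 0,"jaw": 0}
    - {"slide": [0,-0.003,0],"twist": 0,"jaw": 0}
    - {"slide": [0,0,0],"twist": 0,"jaw": 0}
    - {"slide": [0,0,0],"twist": 0,"jaw": 0}

```text
t: 7.5
tcp_pos: [432.2, -392.9, 200.7]
eef_rot: [0.809, 0.588, 0.0, -0.001]
contact_force: [-0.3, -0.4, -0.8]
opening: 1.0
```

Run:
```python
from h import *
s=st(); snap('wrist','w5.png'); print(proj(cam('wrist'),[429.5,-394.4,130]))
```

```text
t 7.5 tcp [ 432.2 -392.9  200.7] cal [  20.5 -434. ] yawx-cal y -0.0959 F [-0.3 -0.4 -0.8] open 1.0
[[278.4501956  227.11886624]]
```

View pics/w5.png

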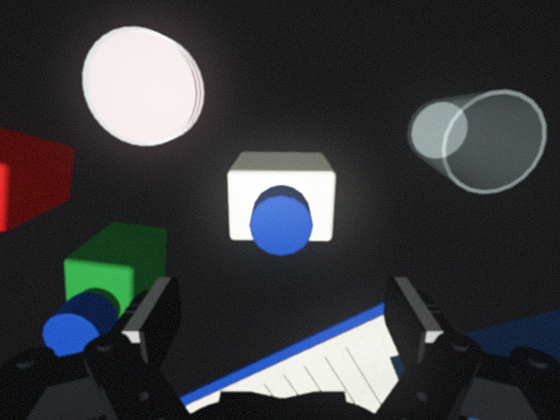

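Run:
```python
from h import *
C=cam('wrist'); s=st()
print('cap',back(C,(281.5,224),130))
uv=np.array([(228,171),(335,171),(333,240),(230,240)],float)
P=[back(C,q,90) for q in uv]; print(np.round(P,1), np.mean(P,0))
d=P[1]-P[0]; print('edge len',np.linalg.norm(d),np.linalg.norm(P[2]-P[1]), 'edge ang',np.arctan2(d[1],d[0])+np.pi/2-yaw(s))
```

```text
t 7.55 tcp [ 432.4 -392.8  200.9] cal [  20.6 -433.9] yawx-cal y -0.0955 F [ 0.5 -0.7 -0.1] open 1.002
cap [ 432.02663558 -392.96560532  130.        ]
[[ 403.  -356.2   90. ]
 [ 476.9 -380.1   90. ]
 [ 461.2 -432.    90. ]
 [ 385.4 -407.5   90. ]] [ 431.63302639 -393.95424617   90.        ]
edge len 77.63208980850388 54.23463746576399 edge ang 0.0007223622204122204
```

Emit:
arm_command:
  motion:
    - {"slide": [0,0,-0.015],"twist": 0,"jaw": 0}
    - {"slide": [0,0,-0.02],"twist": 0,"jaw": 0}
    - {"slide": [0,0,-0.02],"twist": 0,"jaw": 0}
    - {"slide": [0,0,-0.015],"twist": 0,"jaw": 0}
    - {"slide": [0,0,-0.012],"twist": 0,"jaw": 0}
    - {"slide": [0,0,-0.01],"twist": 0,"jaw": 0}
    - {"slide": [0,0,-0.008],"twist": 0,"jaw": 0}
    - {"slide": [0,0,-0.004],"twist": 0,"jaw": 0}
    - {"slide": [0,0,-0.001],"twist": 0,"jaw": 0}
    - {"slide": [0,0,0],"twist": 0,"jaw": 0}
    - {"slide": [0,0,0],"twist": 0,"jaw": 60}
    - {"slide": [0,0,0],"twist": 0,"jaw": 90}
    - {"slide": [0,0,0],"twist": 0,"jaw": 150}
    - {"slide": [0,0,0],"twist": 0,"jaw": 200}
    - {"slide": [0,0,0],"twist": 0,"jaw": 255}
    - {"slide": [0,0,0],"twist": 0,"jaw": 255}
    - {"slide": [0,0,0],"twist": 0,"jaw": 255}
    - {"slide": [0,0,0],"twist": 0,"jaw": 255}
    - {"slide": [0,0,0],"twist": 0,"jaw": 255}
  squeeze: 35

```text
t: 9.13
tcp_pos: [432.3, -394.1, 96.8]
eef_rot: [0.809, 0.588, -0.0, 0.0]
contact_force: [-3.3, 0.8, 5.0]
opening: 0.483
```

Run:
```python
from h import *
s=st(); snap('wrist','w6.png')
```

```text
t 9.13 tcp [ 432.3 -394.1   96.8] cal [  20.9 -435.2] yawx-cal y -0.0964 F [-3.3  0.8  5. ] open 0.483
```

View pics/w6.png

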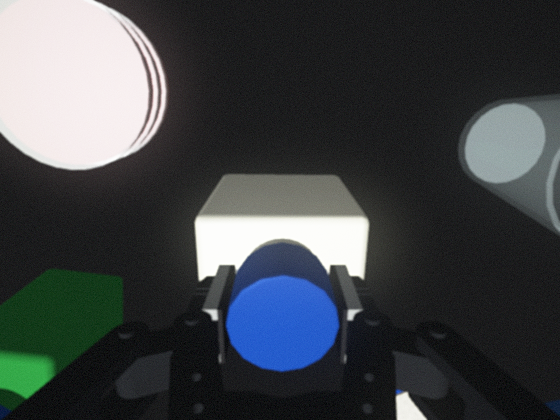

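Emit:
arm_command:
  motion:
    - {"slide": [0,0,0.003],"twist": 0,"jaw": 255}
    - {"slide": [0,0,0.006],"twist": 0,"jaw": 255}
    - {"slide": [0,0,0.01],"twist": 0,"jaw": 255}
    - {"slide": [0,0,0.015],"twist": 0,"jaw": 255}
    - {"slide": [0,0,0.02],"twist": 0,"jaw": 255}
    - {"slide": [0,0,0.02],"twist": 0,"jaw": 255}
    - {"slide": [0,0,0.02],"twist": 0,"jaw": 255}
    - {"slide": [0,0,0.01],"twist": 0,"jaw": 255}
    - {"slide": [0,0,0.006],"twist": 0,"jaw": 255}
    - {"slide": [0,0,0],"twist": 0,"jaw": 255}
    - {"slide": [0,0,0],"twist": 0,"jaw": 255}
    - {"slide": [0,0,0],"twist": 0,"jaw": 255}

```text
t: 10.18
tcp_pos: [431.4, -393.1, 204.5]
eef_rot: [0.809, 0.588, -0.0, -0.001]
contact_force: [-0.5, -1.1, -2.9]
opening: 0.484
```

Run:
```python
from h import *
s=st(); snap('wrist','w7.png'); snap('scene','s7.png')
for y in (-45,-50): print(w(-21,y)-s['tcp_pos'])
```

```text
t 10.18 tcp [ 431.4 -393.1  204.5] cal [  19.8 -434.4] yawx-cal y -0.0965 F [-0.5 -1.1 -2.9] open 0.484
[  44.16243444  388.96915477 -204.45693075]
[  43.16243444  384.06915477 -204.45693075]
```

View pics/w7.png

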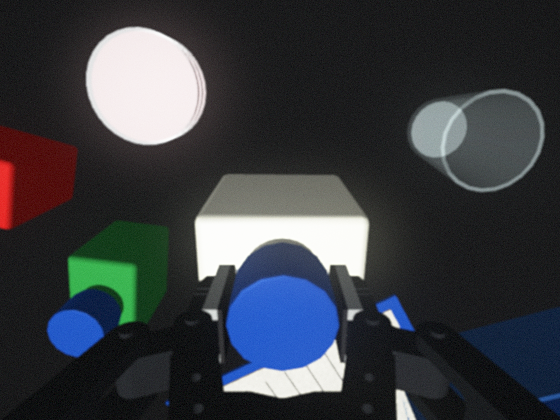

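View pics/s7.png

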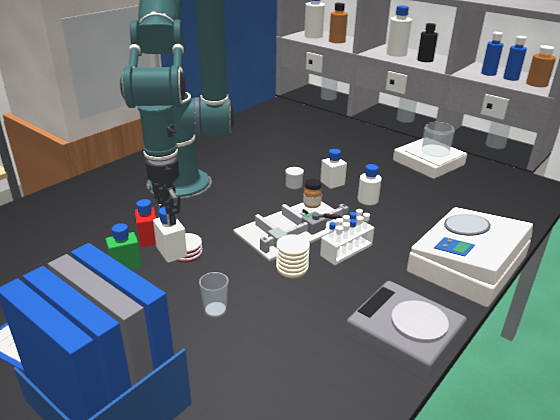

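Emit:
arm_command:
  motion:
    - {"slide": [0.001,0.01,0],"twist": 0,"jaw": 255}
    - {"slide": [0.002,0.018,0],"twist": 0,"jaw": 255}
    - {"slide": [0.003,0.024,0],"twist": 0,"jaw": 255}
    - {"slide": [0.003,0.028,0],"twist": 0,"jaw": 255}
    - {"slide": [0.003,0.028,0],"twist": 0.01,"jaw": 255}
    - {"slide": [0.003,0.028,0],"twist": 0.01,"jaw": 255}
    - {"slide": [0.003,0.028,0],"twist": 0.01,"jaw": 255}
    - {"slide": [0.003,0.028,0],"twist": 0.01,"jaw": 255}
    - {"slide": [0.003,0.028,0],"twist": 0.01,"jaw": 255}
    - {"slide": [0.003,0.028,0],"twist": 0.01,"jaw": 255}
    - {"slide": [0.003,0.028,0],"twist": 0.01,"jaw": 255}
    - {"slide": [0.003,0.028,0],"twist": 0.01,"jaw": 255}
    - {"slide": [0.003,0.026,0],"twist": 0.01,"jaw": 255}
    - {"slide": [0.002,0.022,0],"twist": 0.007,"jaw": 255}
    - {"slide": [0.002,0.016,0],"twist": 0,"jaw": 255}
    - {"slide": [0.001,0.01,0],"twist": 0,"jaw": 255}
    - {"slide": [0.001,0.005,0],"twist": 0,"jaw": 255}
    - {"slide": [0,0.001,0],"twist": 0,"jaw": 255}
    - {"slide": [0,0,0],"twist": 0,"jaw": 255}
    - {"slide": [0,0,0],"twist": 0,"jaw": 255}

```text
t: 11.95
tcp_pos: [474.1, -10.5, 206.0]
eef_rot: [0.78, 0.626, -0.0, 0.0]
contact_force: [-0.3, -0.6, -3.5]
opening: 0.484
```

Run:
```python
from h import *
s=st(); print(w(-22.5,-50)-s['tcp_pos']); snap('wrist','w8.png')
```

```text
t 11.95 tcp [474.1 -10.5 206. ] cal [-21.2 -51.6] yawx-cal y -0.0001 F [-0.3 -0.6 -3.5] open 0.484
[  -0.95531418    1.90692383 -205.972379  ]
```

View pics/w8.png

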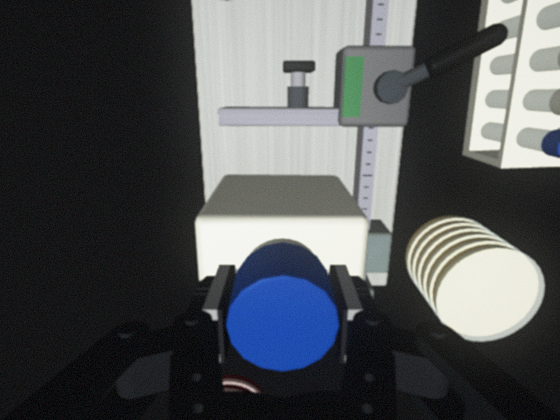

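Emit:
arm_command:
  motion:
    - {"slide": [-0.001,0.001,-0.01],"twist": 0,"jaw": 255}
    - {"slide": [0,0,-0.015],"twist": 0,"jaw": 255}
    - {"slide": [0,0,-0.016],"twist": 0,"jaw": 255}
    - {"slide": [0,0,-0.014],"twist": 0,"jaw": 255}
    - {"slide": [0,0,-0.01],"twist": 0,"jaw": 255}
    - {"slide": [0,0,-0.008],"twist": 0,"jaw": 255}
    - {"slide": [0,0,-0.007],"twist": 0,"jaw": 255}
    - {"slide": [0,0,-0.006],"twist": 0,"jaw": 255}
    - {"slide": [0,0,-0.004],"twist": 0,"jaw": 255}
    - {"slide": [0,0,-0.002],"twist": 0,"jaw": 255}
    - {"slide": [0,0,0],"twist": 0,"jaw": 255}
    - {"slide": [0,0,0],"twist": 0,"jaw": 255}
    - {"slide": [0,0,0],"twist": 0,"jaw": 255}

```text
t: 13.08
tcp_pos: [473.7, -8.8, 114.7]
eef_rot: [0.779, 0.626, 0.0, 0.0]
contact_force: [-0.4, -0.1, -3.4]
opening: 0.478
```

Run:
```python
from h import *
s=st(); snap('wrist','w9.png')
```

```text
t 13.08 tcp [473.7  -8.8 114.7] cal [-21.8 -50. ] yawx-cal y 0.0006 F [-0.4 -0.1 -3.4] open 0.478
```

View pics/w9.png

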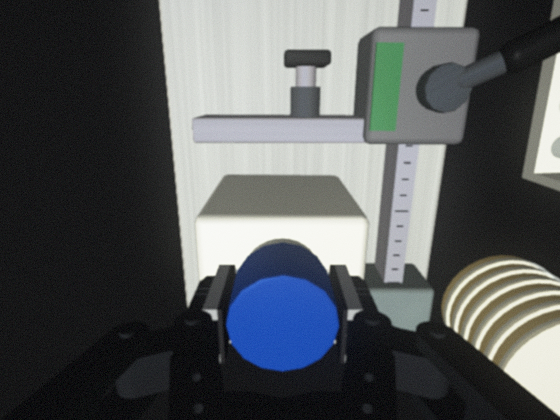

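Emit:
arm_command:
  motion:
    - {"slide": [-0.0004,-0.002,-0.001],"twist": 0,"jaw": 255}
    - {"slide": [-0.0004,-0.002,-0.001],"twist": 0,"jaw": 255}
    - {"slide": [-0.0004,-0.002,-0.001],"twist": 0,"jaw": 255}
    - {"slide": [-0.0004,-0.002,0],"twist": 0,"jaw": 255}
    - {"slide": [0,-0.001,0],"twist": 0,"jaw": 255}
    - {"slide": [0,0,0],"twist": 0,"jaw": 255}
    - {"slide": [0,0,0],"twist": 0,"jaw": 255}

```text
t: 13.72
tcp_pos: [471.6, -17.9, 111.1]
eef_rot: [0.78, 0.626, 0.0, 0.0]
contact_force: [-0.3, 0.2, -2.6]
opening: 0.482
```

Emit:
arm_command:
  motion:
    - {"slide": [-0.0002,-0.001,0],"twist": 0,"jaw": 255}
    - {"slide": [0,0,0],"twist": 0,"jaw": 255}

```text
t: 13.88
tcp_pos: [471.4, -18.9, 111.2]
eef_rot: [0.78, 0.626, 0.0, 0.0]
contact_force: [0.5, 0.8, -2.7]
opening: 0.482
```

Emit:
arm_command:
  motion:
    - {"slide": [-0.0002,-0.001,0],"twist": 0,"jaw": 255}
    - {"slide": [0,0,0],"twist": 0,"jaw": 255}

```text
t: 14.05
tcp_pos: [471.3, -19.5, 111.2]
eef_rot: [0.78, 0.626, 0.0, -0.0]
contact_force: [0.6, 2.1, -1.6]
opening: 0.479
```

Run:
```python
from h import *
s=st(); snap('wrist','w10.png');snap('scene','s10.png')
im=cv2.imread('pics/s10.png'); cv2.imwrite('pics/s10c.png',cv2.resize(im[140:280,230:390],None,fx=4.2,fy=4.2,interpolation=cv2.INTER_CUBIC))
```

```text
t 14.05 tcp [471.3 -19.5 111.2] cal [-21.9 -61. ] yawx-cal y 0.0004 F [ 0.6  2.1 -1.6] open 0.479
```

View pics/s10c.png

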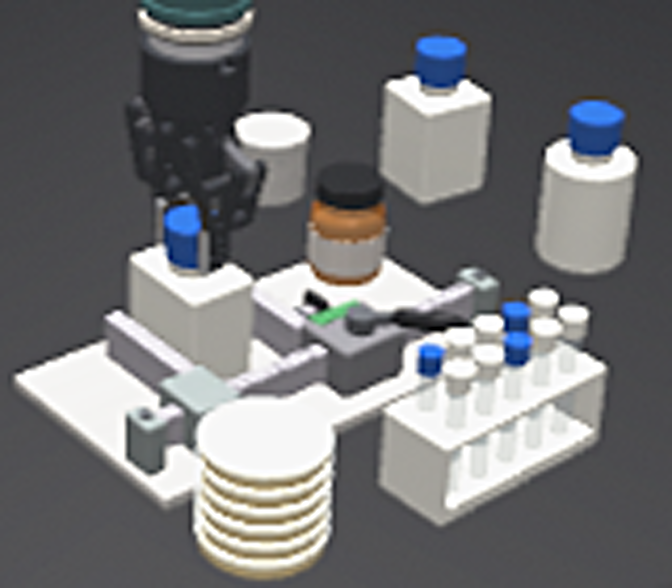

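Emit:
arm_command:
  motion:
    - {"slide": [0.0001,0.0008,-0.001],"twist": 0,"jaw": 255}
    - {"slide": [0,0,-0.001],"twist": 0,"jaw": 255}
    - {"slide": [0,0,0],"twist": 0,"jaw": 255}

```text
t: 14.4
tcp_pos: [471.3, -19.1, 109.0]
eef_rot: [0.779, 0.626, -0.0, 0.0]
contact_force: [0.6, 1.0, -1.7]
opening: 0.482
```

Emit:
arm_command:
  motion:
    - {"slide": [0,0,-0.0007],"twist": 0,"jaw": 255}
    - {"slide": [0,0,0],"twist": 0,"jaw": 255}

```text
t: 14.57
tcp_pos: [471.4, -19.0, 108.9]
eef_rot: [0.78, 0.626, 0.0, -0.0]
contact_force: [-1.4, 0.9, 2.4]
opening: 0.482
```

Emit:
arm_command:
  motion:
    - {"slide": [0,0,0],"twist": 0,"jaw": 100}
    - {"slide": [0,0,0],"twist": 0,"jaw": 60}
    - {"slide": [0,0,0],"twist": 0,"jaw": 30}
    - {"slide": [0,0,0],"twist": 0,"jaw": 30}
    - {"slide": [0,0,0],"twist": 0,"jaw": 30}
    - {"slide": [0,0,0.005],"twist": 0,"jaw": 20}
    - {"slide": [0,0,0.015],"twist": 0,"jaw": 10}
    - {"slide": [0,0,0.025],"twist": 0,"jaw": 0}
    - {"slide": [0,0,0.03],"twist": 0,"jaw": 0}
    - {"slide": [0,0,0.025],"twist": 0,"jaw": 0}
    - {"slide": [0,0,0.01],"twist": 0,"jaw": 0}
    - {"slide": [0,0,0],"twist": 0,"jaw": 0}
    - {"slide": [0,0,0],"twist": 0,"jaw": 0}

```text
t: 15.65
tcp_pos: [471.3, -19.0, 218.3]
eef_rot: [0.78, 0.626, 0.0, 0.0]
contact_force: [-0.3, 0.5, -0.3]
opening: 0.997
```

Run:
```python
from h import *
s=st(); snap('wrist','w11.png')
```

```text
t 15.65 tcp [471.3 -19.  218.3] cal [-22.  -60.5] yawx-cal y 0.0005 F [-0.3  0.5 -0.3] open 0.997
```

View pics/w11.png

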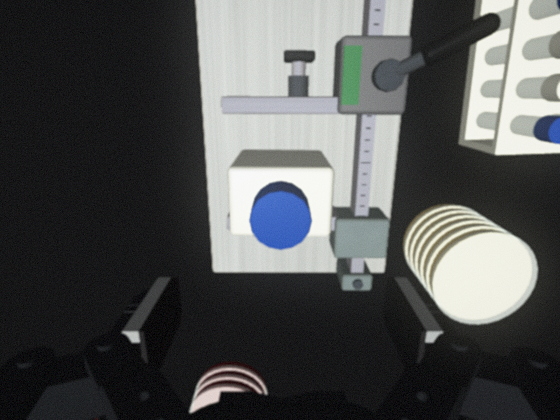

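Emit:
arm_command:
  motion:
    - {"slide": [0.005,0.015,0],"twist": 0,"jaw": 255}
    - {"slide": [0.007,0.022,0],"twist": 0,"jaw": 255}
    - {"slide": [0.008,0.025,0],"twist": 0,"jaw": 255}
    - {"slide": [0.008,0.025,0],"twist": 0,"jaw": 255}
    - {"slide": [0.007,0.022,0],"twist": 0,"jaw": 255}
    - {"slide": [0.006,0.016,-0.01],"twist": 0,"jaw": 255}
    - {"slide": [0.003,0.009,-0.015],"twist": 0,"jaw": 255}
    - {"slide": [0,0,-0.02],"twist": 0,"jaw": 255}
    - {"slide": [0,0,-0.02],"twist": 0,"jaw": 255}
    - {"slide": [0,0,-0.015],"twist": 0,"jaw": 255}
    - {"slide": [0,0,-0.005],"twist": 0,"jaw": 255}
    - {"slide": [0,0,0],"twist": 0,"jaw": 255}
    - {"slide": [0,0,0],"twist": 0,"jaw": 255}

```text
t: 16.78
tcp_pos: [514.5, 114.8, 132.3]
eef_rot: [0.78, 0.626, -0.001, -0.001]
contact_force: [-0.3, 0.9, 0.6]
opening: -0.002
```

Run:
```python
from h import *
s=st(); snap('wrist','w12.png'); snap('scene','s12.png')
im=cv2.imread('pics/s12.png'); cv2.imwrite('pics/s12c.png',cv2.resize(im[140:280,230:390],None,fx=4.2,fy=4.2,interpolation=cv2.INTER_CUBIC))
```

```text
t 16.78 tcp [514.5 114.8 132.3] cal [-8.8 79.5] yawx-cal y 0.0004 F [-0.3  0.9  0.6] open -0.002
```

View pics/w12.png

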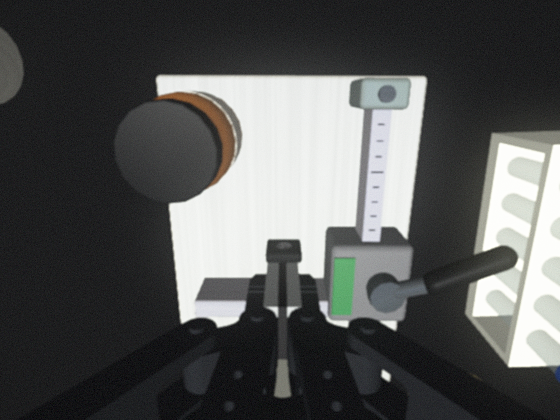

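View pics/s12c.png

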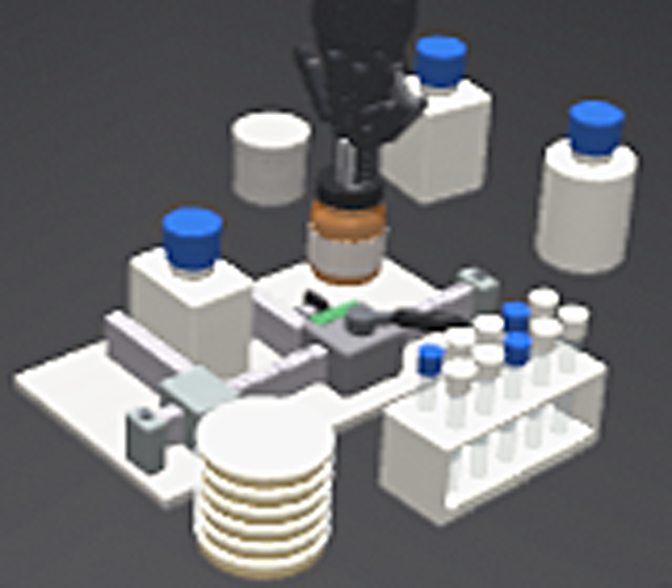

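Run:
```python
from h import *
C=cam('wrist')
print([c(back(C,a,48)) for a in((267,241),(300,241))])
for a in [(117,150),(220,150),(168,100)]: print('jar',c(back(C,a,85)))
print('piv',c(back(C,(388,293),79)),'tip',c(back(C,(511,256),80)))
```

```text
[array([-17.7,  61.3]), array([ 5.3, 61.3])]
jar [-96.2 130.3]
jar [-40.7 130.3]
jar [-66.2 156. ]
piv [60.1 38.8] tip [132.5  65.2]
```

Emit:
arm_command:
  motion:
    - {"slide": [0,0,-0.01],"twist": 0,"jaw": 255}
    - {"slide": [0,0,-0.015],"twist": 0,"jaw": 255}
    - {"slide": [0,0,-0.015],"twist": 0,"jaw": 255}
    - {"slide": [0,0,-0.015],"twist": 0,"jaw": 255}
    - {"slide": [0,0,-0.014],"twist": 0,"jaw": 255}
    - {"slide": [0,0,-0.011],"twist": 0,"jaw": 255}
    - {"slide": [0,0,-0.01],"twist": 0,"jaw": 255}
    - {"slide": [0,0,-0.008],"twist": 0,"jaw": 255}
    - {"slide": [0,0,-0.005],"twist": 0,"jaw": 255}
    - {"slide": [0,0,-0.003],"twist": 0,"jaw": 255}
    - {"slide": [0,0,-0.001],"twist": 0,"jaw": 255}
    - {"slide": [0,0,0],"twist": 0,"jaw": 255}
    - {"slide": [0,0,0],"twist": 0,"jaw": 255}

```text
t: 17.97
tcp_pos: [515.8, 115.1, 26.9]
eef_rot: [0.78, 0.626, 0.0, 0.0]
contact_force: [-0.1, -0.5, 0.2]
opening: -0.002
```

Run:
```python
from h import *
s=st(); snap('wrist','w13.png')
```

```text
t 17.97 tcp [515.8 115.1  26.9] cal [-7.5 80. ] yawx-cal y 0.0005 F [-0.1 -0.5  0.2] open -0.002
```

View pics/w13.png

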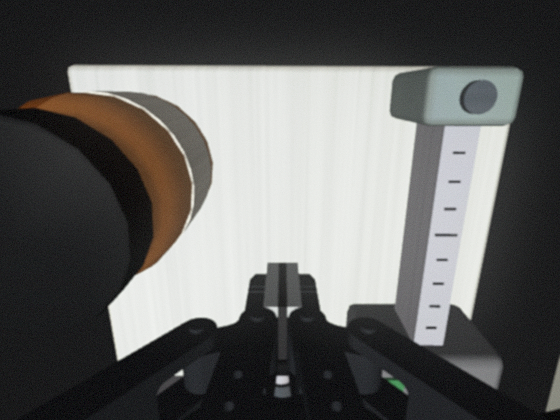

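Emit:
arm_command:
  motion:
    - {"slide": [-0.0008,-0.0034,0],"twist": 0,"jaw": 255}
    - {"slide": [-0.0008,-0.0034,0],"twist": 0,"jaw": 255}
    - {"slide": [-0.0008,-0.0034,0],"twist": 0,"jaw": 255}
    - {"slide": [-0.0007,-0.0034,0],"twist": 0,"jaw": 255}
    - {"slide": [-0.0007,-0.0034,0],"twist": 0,"jaw": 255}
    - {"slide": [-0.0008,-0.0034,0],"twist": 0,"jaw": 255}
    - {"slide": [-0.0007,-0.0034,0],"twist": 0,"jaw": 255}
    - {"slide": [-0.0008,-0.0034,0],"twist": 0,"jaw": 255}

```text
t: 18.68
tcp_pos: [509.2, 88.0, 26.5]
eef_rot: [0.78, 0.626, 0.0, -0.0]
contact_force: [-0.1, 4.6, 0.7]
opening: 0.003
```

Emit:
arm_command:
  motion:
    - {"slide": [-0.0007,-0.0034,0],"twist": 0,"jaw": 255}
    - {"slide": [-0.0008,-0.0034,0],"twist": 0,"jaw": 255}
    - {"slide": [-0.0007,-0.0034,0],"twist": 0,"jaw": 255}
    - {"slide": [-0.0008,-0.0034,0],"twist": 0,"jaw": 255}
    - {"slide": [-0.0007,-0.0034,0],"twist": 0,"jaw": 255}
    - {"slide": [0,0,0],"twist": 0,"jaw": 255}

```text
t: 19.18
tcp_pos: [505.3, 70.1, 26.4]
eef_rot: [0.78, 0.626, -0.0, 0.0]
contact_force: [-0.7, 3.2, 0.9]
opening: -0.003
```

Run:
```python
from h import *
s=st(); snap('scene','s14.png')
im=cv2.imread('pics/s14.png'); cv2.imwrite('pics/s14c.png',cv2.resize(im[140:280,230:390],None,fx=4.2,fy=4.2,interpolation=cv2.INTER_CUBIC))
```

```text
t 19.18 tcp [505.3  70.1  26.4] cal [-8.1 33.8] yawx-cal y 0.0002 F [-0.7  3.2  0.9] open -0.003
```

View pics/s14c.png

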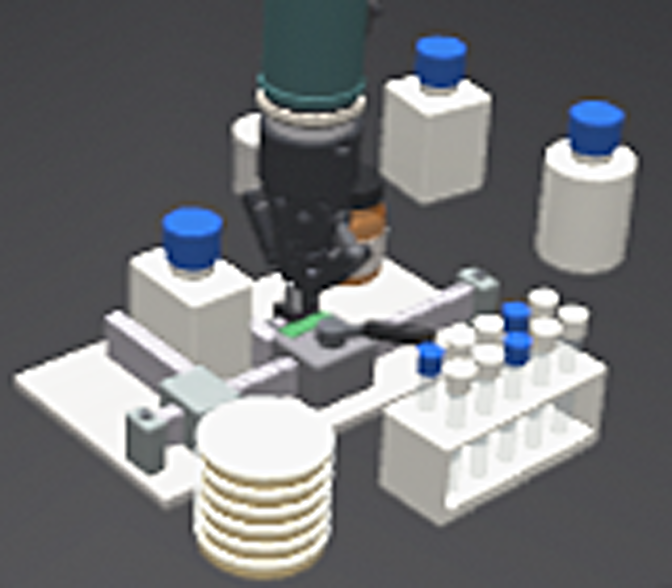

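Jaw slides at about 4 N. Continuing in small steps.

Emit:
arm_command:
  motion:
    - {"slide": [-0.0004,-0.002,0],"twist": 0,"jaw": 255}
    - {"slide": [-0.0004,-0.002,0],"twist": 0,"jaw": 255}
    - {"slide": [-0.0002,-0.001,0],"twist": 0,"jaw": 255}
    - {"slide": [0,0,0],"twist": 0,"jaw": 255}

```text
t: 19.57
tcp_pos: [504.4, 65.6, 26.4]
eef_rot: [0.78, 0.626, -0.0, -0.0]
contact_force: [-0.9, 4.0, 2.0]
opening: 0.003
```

Emit:
arm_command:
  motion:
    - {"slide": [-0.0002,-0.001,0],"twist": 0,"jaw": 255}
    - {"slide": [-0.0002,-0.001,0],"twist": 0,"jaw": 255}
    - {"slide": [0,0,0],"twist": 0,"jaw": 255}

```text
t: 19.82
tcp_pos: [504.0, 63.7, 26.4]
eef_rot: [0.779, 0.626, -0.0, -0.0]
contact_force: [-1.0, 4.2, 2.9]
opening: -0.003
```

Emit:
arm_command:
  motion:
    - {"slide": [-0.0002,-0.001,0],"twist": 0,"jaw": 255}
    - {"slide": [-0.0002,-0.001,0],"twist": 0,"jaw": 255}
    - {"slide": [0,0,0],"twist": 0,"jaw": 255}

```text
t: 20.07
tcp_pos: [503.6, 61.8, 26.3]
eef_rot: [0.78, 0.626, 0.0, -0.0]
contact_force: [-1.4, 5.0, 1.7]
opening: 0.001
```

Emit:
arm_command:
  motion:
    - {"slide": [-0.0002,-0.001,0],"twist": 0,"jaw": 255}
    - {"slide": [0,0,0],"twist": 0,"jaw": 255}

```text
t: 20.23
tcp_pos: [503.4, 61.1, 26.3]
eef_rot: [0.78, 0.626, 0.0, -0.0]
contact_force: [-1.3, 6.3, 2.0]
opening: -0.0
```

Emit:
arm_command:
  motion:
    - {"slide": [-0.0002,-0.001,0],"twist": 0,"jaw": 255}
    - {"slide": [0,0,0],"twist": 0,"jaw": 255}

```text
t: 20.4
tcp_pos: [503.2, 60.3, 26.3]
eef_rot: [0.78, 0.626, 0.0, -0.0]
contact_force: [-0.4, 7.8, 1.6]
opening: 0.003
```

Emit:
arm_command:
  motion:
    - {"slide": [-0.0002,-0.001,0],"twist": 0,"jaw": 255}
    - {"slide": [0,0,0],"twist": 0,"jaw": 255}

```text
t: 20.57
tcp_pos: [503.1, 59.6, 26.4]
eef_rot: [0.78, 0.626, 0.001, -0.001]
contact_force: [-1.3, 8.4, 1.5]
opening: -0.002
```

Emit:
arm_command:
  motion:
    - {"slide": [-0.0002,-0.0009,0],"twist": 0,"jaw": 255}
    - {"slide": [0,0,0],"twist": 0,"jaw": 255}
    - {"slide": [0,0,0],"twist": 0,"jaw": 255}
    - {"slide": [0,0,0],"twist": 0,"jaw": 255}

```text
t: 20.9
tcp_pos: [503.0, 59.0, 26.4]
eef_rot: [0.78, 0.626, 0.001, -0.001]
contact_force: [-1.5, 9.1, 1.6]
opening: 0.003
```

Run:
```python
from h import *
s=st(); snap('scene','s15.png')
im=cv2.imread('pics/s15.png'); cv2.imwrite('pics/s15c.png',cv2.resize(im[140:280,230:390],None,fx=4.2,fy=4.2,interpolation=cv2.INTER_CUBIC))
```

```text
t 20.9 tcp [503.   59.   26.4] cal [-7.9 22.5] yawx-cal y -0.0002 F [-1.5  9.1  1.6] open 0.003
```

View pics/s15c.png

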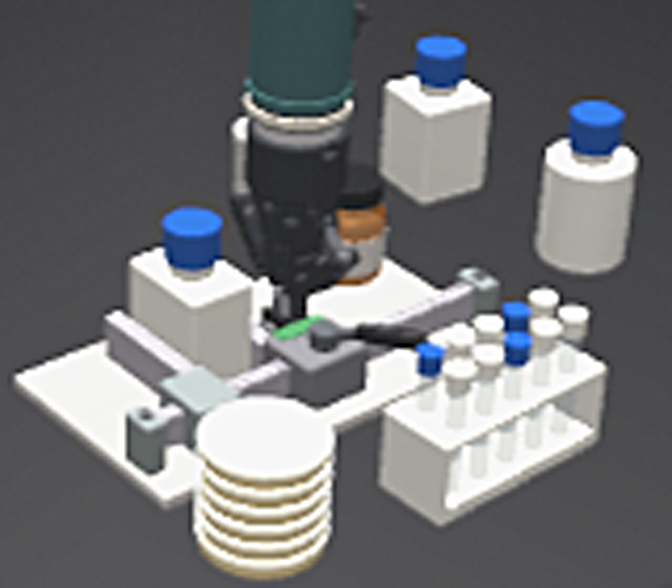

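Emit:
arm_command:
  motion:
    - {"slide": [0.0005,0.002,0],"twist": 0,"jaw": 255}
    - {"slide": [0.0009,0.004,0],"twist": 0,"jaw": 255}
    - {"slide": [0.0013,0.006,0],"twist": 0,"jaw": 255}
    - {"slide": [0.0013,0.006,0],"twist": 0,"jaw": 255}
    - {"slide": [0.0009,0.004,0.005],"twist": 0,"jaw": 255}
    - {"slide": [0,0,0.015],"twist": 0,"jaw": 255}
    - {"slide": [0,0,0.025],"twist": 0,"jaw": 255}
    - {"slide": [0,0,0.03],"twist": 0,"jaw": 255}
    - {"slide": [0,0,0.025],"twist": 0,"jaw": 255}
    - {"slide": [0,0,0.015],"twist": 0,"jaw": 255}
    - {"slide": [0,0,0.005],"twist": 0,"jaw": 255}
    - {"slide": [0,0,0],"twist": 0,"jaw": 255}
    - {"slide": [0,0,0],"twist": 0,"jaw": 255}

```text
t: 22.03
tcp_pos: [507.4, 79.8, 145.9]
eef_rot: [0.779, 0.626, -0.0, -0.0]
contact_force: [0.1, -0.1, -0.3]
opening: 0.001
```

Run:
```python
from h import *
s=st(); snap('wrist','w16.png')
```

```text
t 22.03 tcp [507.4  79.8 145.9] cal [-8.1 43.7] yawx-cal y 0.0007 F [ 0.1 -0.1 -0.3] open 0.001
```

View pics/w16.png

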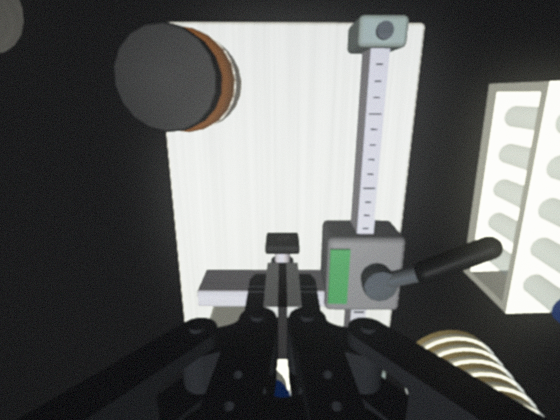

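Run:
```python
import cv2
t=cv2.imread('pics/w16.png')
cv2.imwrite('pics/c16.png',cv2.resize(t[205:335,310:510],None,fx=4,fy=4,interpolation=cv2.INTER_CUBIC))
```

```text
(no output)
```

View pics/c16.png

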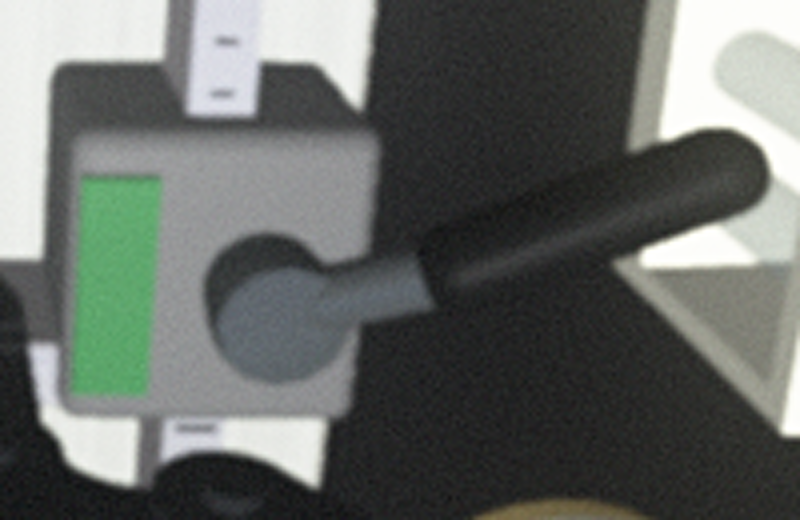

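Run:
```python
from h import *
C=cam('wrist'); f=lambda a:(np.array(a)+.5)/4-.5+np.array((310,205))
L=lambda a,z:c(back(C,f(a),z))
print('carr top corners',L((78,135),58),L((380,135),58),L((64,412),58),L((350,415),58))
print('hub top',L((281,325),80),L((281,325),86), 'hub base ctr',L((265,290),62))
print('grip end axis',L((745,165),80),'grip start axis',L((440,270),80))
print('button',L((-4*5,0),48))
print('rack front bottom corner',L((625,265),0))
```

```text
carr top corners [24.2 26.4] [76.9 26.5] [ 23.9 -29.8] [ 77.5 -30.3]
hub top [56.1  1.7] [54.2  5.2] hub base ctr [58.2 -1.8]
grip end axis [127.3  30.7] grip start axis [81.1 11.9]
button [ 7.1 47.9]
rack front bottom corner [157.2 -29.6]
```

Emit:
arm_command:
  motion:
    - {"slide": [0.002,0,0.01],"twist": 0.06,"jaw": 255}
    - {"slide": [0.006,-0.004,0.01],"twist": 0.1,"jaw": 255}
    - {"slide": [0.009,-0.006,0.01],"twist": 0.11,"jaw": 255}
    - {"slide": [0.01,-0.007,0.01],"twist": 0.11,"jaw": 255}
    - {"slide": [0.01,-0.007,0],"twist": 0.11,"jaw": 255}
    - {"slide": [0.01,-0.007,0],"twist": 0.11,"jaw": 255}
    - {"slide": [0.01,-0.007,0],"twist": 0.11,"jaw": 255}
    - {"slide": [0.01,-0.007,0],"twist": 0.11,"jaw": 255}
    - {"slide": [0.01,-0.007,0],"twist": 0.11,"jaw": 255}
    - {"slide": [0.01,-0.007,0],"twist": 0.11,"jaw": 255}
    - {"slide": [0.01,-0.007,0],"twist": 0.11,"jaw": 255}
    - {"slide": [0.007,-0.006,0],"twist": 0.11,"jaw": 255}
    - {"slide": [0.005,-0.004,0],"twist": 0.11,"jaw": 255}
    - {"slide": [0.002,-0.002,0],"twist": 0.11,"jaw": 255}
    - {"slide": [0,0,0],"twist": 0.091,"jaw": 255}
    - {"slide": [0,0,0],"twist": 0,"jaw": 255}
    - {"slide": [0,0,0],"twist": 0,"jaw": 255}

```text
t: 23.5
tcp_pos: [617.7, 1.8, 184.3]
eef_rot: [0.11, 0.994, -0.0, -0.002]
contact_force: [-0.5, -0.4, 0.4]
opening: -0.001
```

Run:
```python
from h import *
s=st(); print(s['joint_positions']);snap('wrist','w17.png')
```

```text
t 23.5 tcp [617.7   1.8 184.3] cal [116.4  -8.6] yawx-cal y 1.5688 F [-0.5 -0.4  0.4] open -0.001
[-3.73247639e-02  1.92080126e-01  1.77995707e+00 -8.31573221e-05
  1.17304841e+00 -1.38858494e+00]
```

View pics/w17.png

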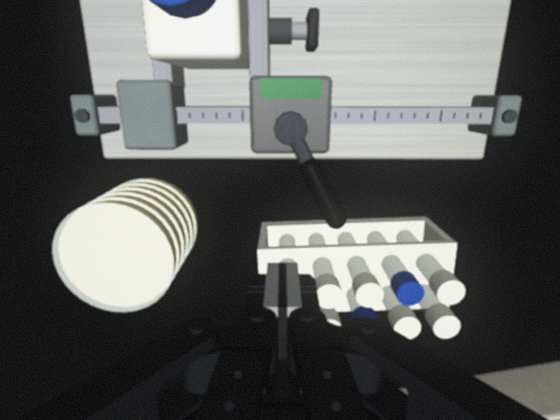

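```bash
python3 - <<'E'
from h import *
C=cam('wrist')
L=lambda a,z:c(back(C,a,z))
for z in (0,60,80,112): print(z,'rack front-left/right',L((258,250) if z==80 else (260,222),z),L((425,218),z))
print('pivot',L((291,128),80),L((291,128),86),'grip end',L((337,219),80),'grip start',L((303,163),80))
print('carr',L((251,148),58),L((330,150),58),L((250,78),58))
print('bottle x',L((146,56),90),L((245,58),90))
print(proj(C,rot(CAL,[(116,-8.6,70),(127,-8.6,70),(55,1,80)])))
E
python3 - <<'E'
import cv2
t=cv2.imread('pics/w17.png')
cv2.imwrite('pics/c17.png',cv2.resize(t[60:340,230:480],None,fx=2.1,fy=2.1,interpolation=cv2.INTER_CUBIC))
E
```

```text
0 rack front-left/right [156.4 -30.9] [152.3 130.4]
60 rack front-left/right [134.4 -26.9] [131.1 104.9]
80 rack front-left/right [149.8 -27.6] [124.   96.4]
112 rack front-left/right [115.3 -23.4] [112.7  82.8]
pivot [58.9 -3. ] [58.3 -3.2] grip end [124.8  31.4] grip start [82.9  5.6]
carr [ 75.6 -32.6] [77.2 27.1] [ 26.  -31.9]
bottle x [ 14.4 -93. ] [ 15.6 -32. ]
[[282.84573839 203.74447481]
 [282.85158685 217.42393595]
 [296.98091418 122.18146146]]
```

View pics/c17.png

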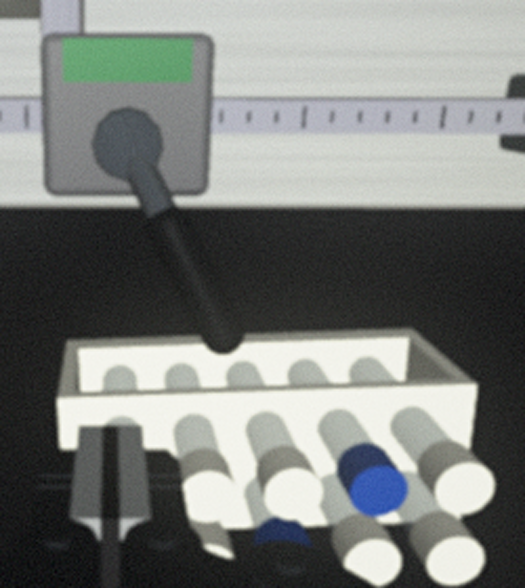

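Emit:
arm_command:
  motion:
    - {"slide": [0,0,-0.008],"twist": 0,"jaw": 255}
    - {"slide": [0,0,-0.014],"twist": 0,"jaw": 255}
    - {"slide": [0,0,-0.016],"twist": 0,"jaw": 255}
    - {"slide": [0,0,-0.016],"twist": 0,"jaw": 255}
    - {"slide": [0,0,-0.014],"twist": 0,"jaw": 255}
    - {"slide": [0,0,-0.013],"twist": 0,"jaw": 255}
    - {"slide": [0,0,-0.012],"twist": 0,"jaw": 255}
    - {"slide": [0,0,-0.01],"twist": 0,"jaw": 255}
    - {"slide": [0,0,-0.007],"twist": 0,"jaw": 255}
    - {"slide": [0,0,-0.003],"twist": 0,"jaw": 255}
    - {"slide": [0,0,-0.001],"twist": 0,"jaw": 255}
    - {"slide": [0,0,0],"twist": 0,"jaw": 255}
    - {"slide": [0,0,0],"twist": 0,"jaw": 255}

```text
t: 24.63
tcp_pos: [619.5, 1.8, 73.2]
eef_rot: [0.108, 0.994, 0.0, 0.001]
contact_force: [-0.2, 0.3, 0.3]
opening: 0.003
```

Run:
```python
from h import *
s=st(); snap('wrist','w18.png')
C=cam('wrist'); print(proj(C,rot(CAL,[(57.5,-3.5,80)])))
```

```text
t 24.63 tcp [619.5   1.8  73.2] cal [118.2  -8.2] yawx-cal y 1.5715 F [-0.2  0.3  0.3] open 0.003
[[296.28811001 147.15539961]]
```

View pics/w18.png

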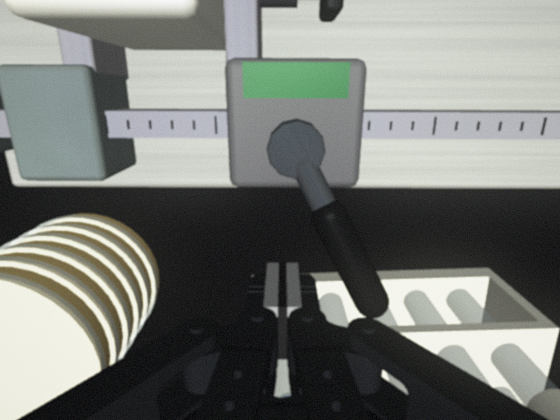

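Emit:
arm_command:
  motion:
    - {"slide": [0,0.0045,-0.001],"twist": 0,"jaw": 255}
    - {"slide": [0,0.0045,-0.001],"twist": 0,"jaw": 255}
    - {"slide": [0,0.0045,0],"twist": 0,"jaw": 255}
    - {"slide": [0,0.0045,0],"twist": 0,"jaw": 255}
    - {"slide": [0,0.0045,0],"twist": 0,"jaw": 255}
    - {"slide": [0,0,0],"twist": 0,"jaw": 255}

```text
t: 25.18
tcp_pos: [618.8, 25.4, 70.4]
eef_rot: [0.108, 0.994, 0.0, 0.0]
contact_force: [0.2, -0.0, -0.1]
opening: -0.002
```

Emit:
arm_command:
  motion:
    - {"slide": [-0.0015,0.0039,0],"twist": 0,"jaw": 255}
    - {"slide": [-0.0015,0.0039,0],"twist": 0,"jaw": 255}
    - {"slide": [-0.0015,0.0039,0],"twist": 0,"jaw": 255}
    - {"slide": [-0.0015,0.0039,0],"twist": 0,"jaw": 255}
    - {"slide": [-0.0015,0.0039,0],"twist": 0,"jaw": 255}
    - {"slide": [-0.0015,0.0039,0],"twist": 0,"jaw": 255}

```text
t: 25.68
tcp_pos: [609.7, 48.2, 70.4]
eef_rot: [0.108, 0.994, -0.0, 0.0]
contact_force: [0.5, -1.4, -1.1]
opening: 0.002
```

Emit:
arm_command:
  motion:
    - {"slide": [-0.0028,0.0031,0],"twist": 0,"jaw": 255}
    - {"slide": [-0.0028,0.0031,0],"twist": 0,"jaw": 255}
    - {"slide": [-0.0028,0.0031,0],"twist": 0,"jaw": 255}
    - {"slide": [-0.0028,0.0031,0],"twist": 0,"jaw": 255}
    - {"slide": [0,0,0],"twist": 0,"jaw": 255}
    - {"slide": [0,0,0],"twist": 0,"jaw": 255}

```text
t: 26.18
tcp_pos: [598.2, 60.7, 70.4]
eef_rot: [0.108, 0.994, 0.0, -0.0]
contact_force: [0.2, -0.3, -0.0]
opening: -0.002
```

Run:
```python
from h import *
s=st(); snap('wrist','w19.png')
C=cam('wrist'); print(proj(C,rot(CAL,[(57.5,-3.5,80),(57.5,75.5,80)])))
```

```text
t 26.18 tcp [598.2  60.7  70.4] cal [84.7 44.7] yawx-cal y 1.5718 F [ 0.2 -0.3 -0. ] open -0.002
[[164.64133948 231.29104571]
 [360.73560291 231.54199757]]
```

View pics/w19.png

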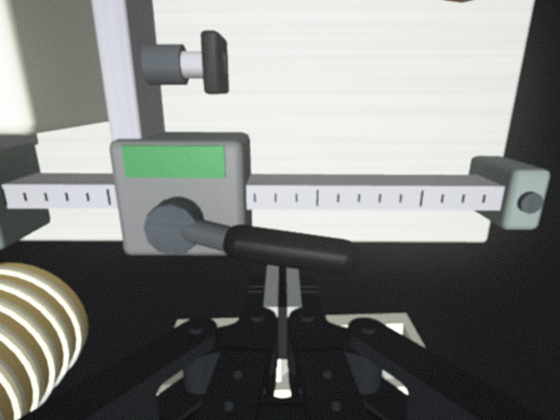

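Run:
```python
import cv2
t=cv2.imread('pics/w19.png')
cv2.imwrite('pics/c19.png',cv2.resize(t[180:300,100:380],None,fx=2.8,fy=2.8,interpolation=cv2.INTER_CUBIC))
from h import *
C=cam('wrist');L=lambda a,z:c(back(C,a,z))
print(L((346,255),80),L((234,243),80),L((173,226),74),L((173,226),80))
```

```text
[67.9 70.2] [62.6 24.2] [57.5 -1.9] [55.2  0.1]
```

View pics/c19.png

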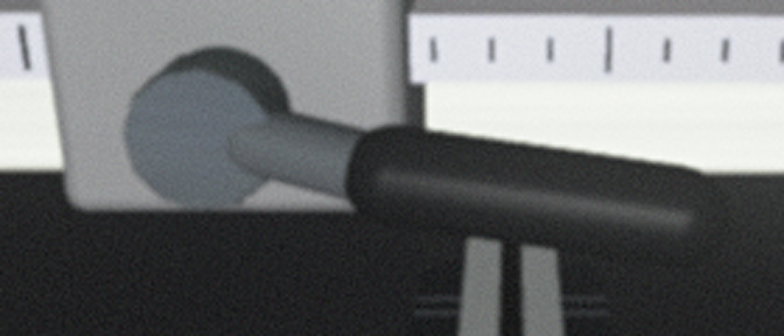

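Emit:
arm_command:
  motion:
    - {"slide": [-0.0018,0.0004,0],"twist": 0,"jaw": 255}
    - {"slide": [-0.0018,0.0004,0],"twist": 0,"jaw": 255}
    - {"slide": [-0.0018,0.0004,0],"twist": 0,"jaw": 255}
    - {"slide": [-0.0014,0.0003,0],"twist": 0,"jaw": 255}
    - {"slide": [0,0,0],"twist": 0,"jaw": 255}
    - {"slide": [0,0,0],"twist": 0,"jaw": 255}

```text
t: 26.73
tcp_pos: [591.7, 61.7, 70.5]
eef_rot: [0.108, 0.994, -0.0, -0.0]
contact_force: [0.1, 0.0, 0.2]
opening: 0.005
```

Run:
```python
from h import *
s=st(); snap('wrist','w20.png')
t=cv2.imread('pics/w20.png')
cv2.imwrite('pics/c20.png',cv2.resize(t[180:300,100:380],None,fx=2.8,fy=2.8,interpolation=cv2.INTER_CUBIC))
```

```text
t 26.73 tcp [591.7  61.7  70.5] cal [78.1 44.2] yawx-cal y 1.5715 F [0.1 0.  0.2] open 0.005
```

View pics/c20.png

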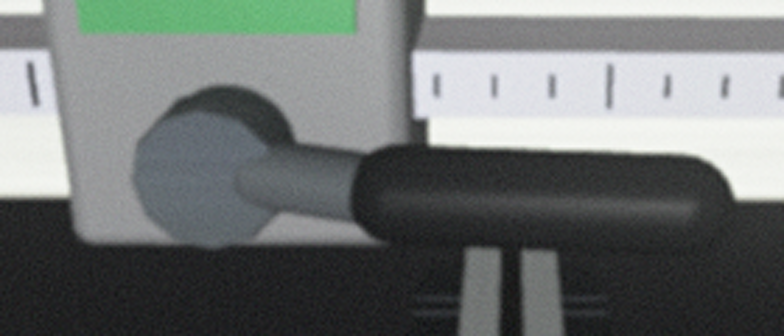

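Emit:
arm_command:
  motion:
    - {"slide": [-0.001,0.0002,0],"twist": 0,"jaw": 255}
    - {"slide": [-0.0009,0.0002,0],"twist": 0,"jaw": 255}
    - {"slide": [0,0,0],"twist": 0,"jaw": 255}
    - {"slide": [0,0,0],"twist": 0,"jaw": 255}

```text
t: 27.12
tcp_pos: [589.9, 62.2, 70.4]
eef_rot: [0.108, 0.994, 0.0, 0.0]
contact_force: [1.9, 0.8, 0.8]
opening: -0.0
```

Run:
```python
from h import *
s=st(); snap('wrist','w21.png')
t=cv2.imread('pics/w21.png')
cv2.imwrite('pics/c21.png',cv2.resize(t[180:300,100:380],None,fx=2.8,fy=2.8,interpolation=cv2.INTER_CUBIC))
```

```text
t 27.12 tcp [589.9  62.2  70.4] cal [76.3 44.3] yawx-cal y 1.5715 F [1.9 0.8 0.8] open -0.0
```

View pics/c21.png

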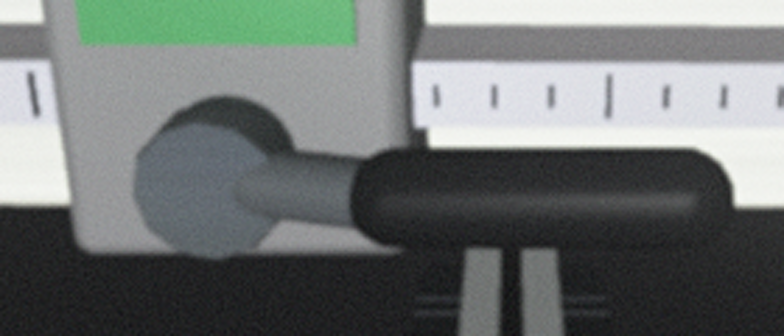

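Emit:
arm_command:
  motion:
    - {"slide": [0.003,-0.0006,0],"twist": 0,"jaw": 255}
    - {"slide": [0.006,-0.0013,0],"twist": 0,"jaw": 255}
    - {"slide": [0.006,-0.0013,0],"twist": 0,"jaw": 255}
    - {"slide": [0.003,-0.0006,0.005],"twist": 0,"jaw": 255}
    - {"slide": [0,0,0.015],"twist": 0,"jaw": 255}
    - {"slide": [0,0,0.025],"twist": 0,"jaw": 255}
    - {"slide": [0,0,0.03],"twist": 0,"jaw": 255}
    - {"slide": [0,0,0.03],"twist": 0,"jaw": 255}
    - {"slide": [0,0,0.02],"twist": 0,"jaw": 255}
    - {"slide": [0,0,0.01],"twist": 0,"jaw": 255}
    - {"slide": [0,0,0],"twist": 0,"jaw": 255}
    - {"slide": [0,0,0],"twist": 0,"jaw": 255}
    - {"slide": [0,0,0],"twist": 0,"jaw": 255}

```text
t: 28.25
tcp_pos: [606.7, 58.1, 203.3]
eef_rot: [0.108, 0.994, -0.0, -0.002]
contact_force: [-0.5, -0.2, -0.8]
opening: -0.001
```

Run:
```python
from h import *
s=st(); snap('wrist','w22.png'); snap('scene','s22.png')
t=cv2.imread('pics/s22.png')
cv2.imwrite('pics/c22.png',cv2.resize(t[140:280,230:390],None,fx=4.2,fy=4.2,interpolation=cv2.INTER_CUBIC))
```

```text
t 28.25 tcp [606.7  58.1 203.3] cal [93.5 44. ] yawx-cal y 1.5714 F [-0.5 -0.2 -0.8] open -0.001
```

View pics/w22.png

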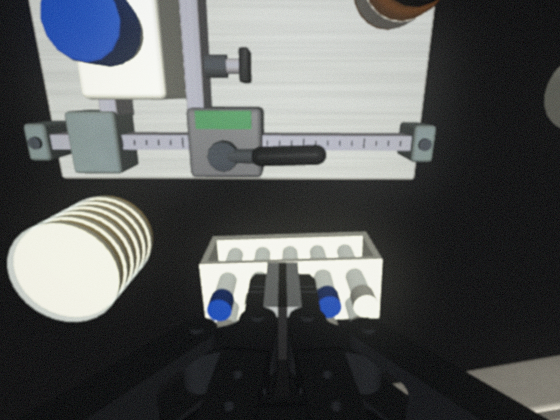

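View pics/c22.png

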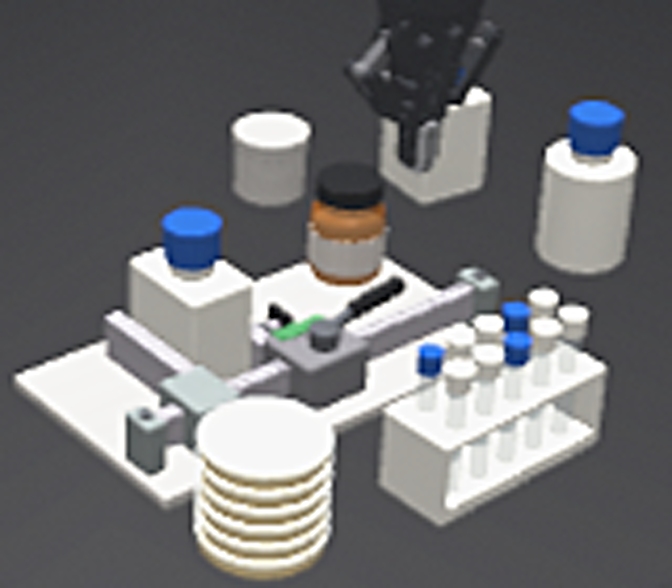

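Run:
```python
from h import *
t=cv2.imread('pics/w22.png')
cv2.imwrite('pics/c23.png',cv2.resize(t[50:200,40:360],None,fx=2.5,fy=2.5,interpolation=cv2.INTER_CUBIC))
```

```text
(no output)
```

View pics/c23.png

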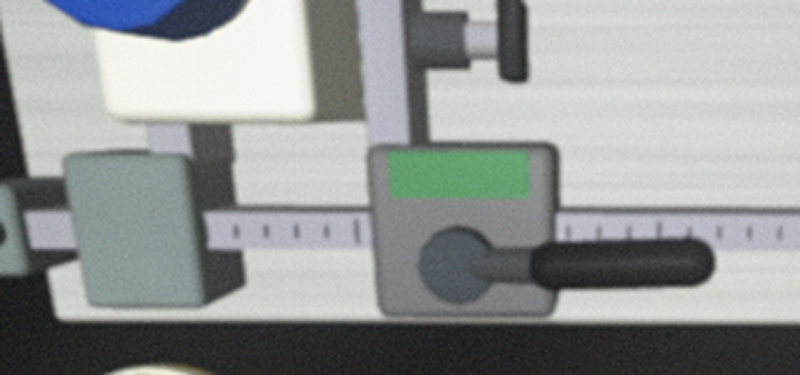

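```bash
cat > lev.py <<'E'
from h import *
import sys
def grip(C,im,box):
    x0,x1,y0,y1=box; g=im[y0:y1,x0:x1].max(2); m=(g<60)
    pts=[]
    for i in range(m.shape[1]):
        r=np.where(m[:,i])[0]
        if len(r)>3: pts.append((x0+i,y0+r.min(),y0+r.max()))
    return np.array(pts)
E
python3 - <<'E'
from lev import *
im=cv2.imread('pics/w22.png'); C=cam('wrist')
p=grip(C,im,(258,316,140,172)); print(p[::8])
a=np.polyfit(p[:,0],(p[:,1]+p[:,2])/2,1); print('axis slope px',a)
u0,u1=262,312
A=back(C,(u0,np.polyval(a,u0)),80);B=back(C,(u1,np.polyval(a,u1)),80);print(c(A),c(B)); d=c(B)-c(A);print('lever ang',np.arctan2(d[0],d[1]))
# beam: back-project top edges
t=im.max(2)
for x in (270,300,330,360,390): print(x,[int(v) for v in t[120:150,x]][::2])
E
```

```text
[[258 148 164]
 [266 148 164]
 [274 147 164]
 [282 147 164]
 [290 147 163]
 [298 147 163]
 [306 147 163]
 [314 146 163]]
axis slope px [-2.80230090e-02  1.63425144e+02]
[57.7 28.1] [56.6 65.6]
lever ang -0.029324924439570316
270 [216, 217, 214, 216, 218, 217, 163, 111, 188, 201, 202, 201, 203, 133, 42]
300 [212, 212, 212, 221, 218, 216, 170, 111, 176, 201, 200, 200, 186, 73, 53]
330 [213, 212, 214, 218, 213, 218, 169, 118, 183, 200, 194, 198, 200, 196, 197]
360 [210, 209, 211, 212, 214, 213, 181, 108, 173, 195, 196, 195, 197, 195, 189]
390 [207, 209, 207, 217, 208, 206, 179, 108, 170, 192, 189, 188, 183, 188, 191]
```

Run:
```python
from h import *
st(); print(manip.job_done())
```

```text
t 28.35 tcp [606.5  58.2 202.9] cal [93.3 44. ] yawx-cal y 1.5715 F [-0.3  0.5 -0.2] open 0.004
the job is handed in; nothing more can be done
None
```

The flat bottle is clamped upright between the caliper jaws with the lock lever closed, and the job was handed in at 28.4 s of the 72 s allowed.

- **Opening:** I pushed the sliding jaw open from about 49 mm to about 92 mm.
- **Placing:** I carried the bottle by its cap at 35 N. I moved it up to the fixed jaw until about 2 N of contact, then backed off under 1 mm and set it on the plate midway along the jaws.
- **Closing:** I pressed the thumb button gently. The jaw slid at about 4 N, then the force rose steadily to about 9 N as it met the bottle. The estimated gap at that point was 56 mm, which matches the bottle.
- **Locking:** I then swung the lever from about 1.1 rad to in line with the beam, pointing away from the bottle, and withdrew the arm.

**Last checks:**
- The final pictures show the bottle upright with its broad sides to the jaws and nothing else visibly moved. The arm is about 200 mm above the bench, touching nothing.
- The lever readings disagreed slightly. The close-up showed 0 rad, but the picture after withdrawing gave about -0.03 rad (just under 2° past in line). I left it there.
- I did not see the jaw contact itself, because the bottle hid it from above. That it is clamped rests on the force rise and the measured gap.

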